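Take the snap-in cover off the cupboard air dryer and put it in the draining rack

ROBOT

A 6-joint arm with a two-finger parallel gripper is mounted at the origin on the work surface. World frame = base frame: x ahead of the robot, y to its left, z up, the work surface at z = 0. Lengths are in m, angles in rad, forces in N, time in s.
With the tool pointing down it reaches from about 0.325 to 0.9 m from the base axis. Payload 3.5 kg.
Tool frame: the origin (TCP) lies between the finger pads; the fingertips stand 19 mm ahead of it and the grasp point (between the pads) is the TCP (ctrl.nose_length is the distance from the TCP to the fingertips, in m); z points along the fingers, x is the direction in which the jaws open and shut, and the axes are right-handed (so a half turn about z gives the same grasp; the last joint's range is limited). The gripper opens to 85 mm and grips with 20 to 120 N. Pads are 22 mm wide; open, the fingers measure 114 mm over their backs; the gripper's body (76 mm by 85 mm) begins 54 mm behind the grasp point. The pads swing forward as they close: fully open they stand 13 mm farther back than shut.
Start: joints at [-0.103, 0.276, -0.026, 1.268, 0, 1.467], TCP at [0.625, -0, 0.25] pointing down, gripper open.
Joint ranges: [-3.12, 3.12], [-0.85, 1.88], [-1.08, 1.24], [-1.95, 2.15], [-1.57, 1.53], [-3.14, 3.14]. Speed limits (rad/s): [2.57, 2.57, 3.14, 3.14, 3.14, 3.14].

INTERFACE

Orientations are given as a unit quaternion [x, y, z, w].
In Python, from cell import sensors, cams, job, ctrl gives the robot as it stands.
- The arm moves only by the tool apply_moves, never from a script. Its argument "series" is a list of rows, each a list of 7 numbers: the finger opening in m, from 0 to 0.0854, then the shift along the tool's x, y, z in m, then the turn, a rotation vector about the tool's x, y, z in rad. A call has exactly 5 rows; each row is the pose to reach, as a shift and turn from the pose commanded when the call began, along the tool's axes at that moment; what a row does not reach only later rows make up. A row lasts 1/10 s, in which the tool goes at most 50 mm and 8.59 degrees, less where a joint would pass 70% of its speed; a pose out of reach is approached as far as the arm can. A call with a gripper value outside its range is refused whole. The fingers move at their own pace and stop on an object; the grip force is fixed at half the most. Time passes only in rows, so rows that repeat a pose let the fingers close, or fill a call up. It gives the time, the measured TCP pose, the force and the opening at its end, in the units of the state.
- sensors.state(): the state, without advancing time (a new reading comes with each control period).
- cams.camera(name): name is "scene" or "side" or "wrist"; returns the picture (400x640x3 uint8, red, green, blue); there is no depth.
- cams.camera_params(name): a dict with "K" (3x3 intrinsics, pixels), "R" (3x3) and "t" (3): a world point X has camera coordinates R X + t. Camera axes: x right, y down, z forward; pixel columns grow to the right and rows downward; lengths in m; the calibration is good to about 2 mm. A picture is of the moment at which its call begins: read the wrist's pose just before it. camera_params takes no time and is no camera call; for the wrist camera it gives the pose at the moment of the call.
- job.job_done(): hands the job in, once; it reports no verdict.
The state is a dict: "time": time; "q": joint angles; "joint_velocities": joint speeds; "tau": joint torques, N m; "position": TCP position; "orientation": TCP orientation; "ft_force": force on the tool from outside, world axes, zero at the start; "ft_torque": the same for the moment, N m; "finger_gap": finger opening in m.
Only numpy, scipy, OpenCV 4.12 (cv2) and the standard library are available. Lean on these libraries where they do the work, as an engineer would, in place of code of your own. Each camera call takes 0.05 s, during which the arm holds its last target.

TASK

Squeeze the red release tab of the air dryer's blue cover in toward the fin, pivot that end of the cover up about its tongue end, and lift it out of the frame. Lay the cover flat, right way up, on the cork mat and let go; then take it afresh across its two long sides near the middle and lower it flat into the middle of the draining rack, between the tall wire ends, letting go only once it is down. Leave the timer, napkin ring, jelly mould and sugar tin where they stand.

Things in the scene. Friction and masses are not known exactly. Their poses are not given: they have to be found in the camera images.
- dryer: White box, fixed, 184 (x) x 92 (y) x 47 mm high, on the yellow cupboard's top (130 mm above the work surface). Origin: centre of its underside, z up. In its top is a frame, 61 mm wide in y, with the cover flush in it; inner floor at z = 30. A 4 mm thick lip at the +x end (edge x = 72, underside z = 43, top z = 47) holds down the nose of the cover's tab; a like lip at the -x end (edge x = -73.5) overhangs the tongues.
- pivot_line (a point): Middle of the lower edge of the dryer's -x lip, (-73.5, 0, +43) mm in the dryer's frame. The cover is pivoted about the dryer's y direction through this point, tab end upward; with 20 to 30 degrees of tilt it draws freely out, tab end leading.
- cover: Blue louvred cover, loose, 0.14 to 0.22 kg. x along its length to the tab end, z up; origin at the level of its lowest edges, under the plate's middle; centre of mass about x = +7 mm. Plate: x -70 to 70, y -29 to 29, z 12 to 17 mm. It stands on two side skirts, outer faces 58 mm apart (y), x -60 to 60, z 0 to 12. In the dryer it has the dryer's axes, its origin 30 mm above the dryer's, with up to 2 mm of play.
- tab (a joint): Red spring tab at the +x end of the cover; slides toward the fin (cover's -x): 0 m at rest, 0.008 fully pressed, springs back. 4 N starts it, 10.5 N presses it home. Upright plate at rest x 64 to 70, y -13 to 13, top z 40 mm (23 mm above the cover's plate). Its nose (z 6 to 11.5) reaches to x = 76.5 under the dryer's lip and is clear of it at 0.007 or more.
- pinch (a point): Point on the cover at (48, 0, 28.5) mm, midway between the inner face (x = 34) of the fixed blue fin (x 34 to 39, y -14 to 14, z 17 to 40) and the outer face of the fully pressed tab (x = 62). Squeezed along the cover's x, fin and tab measure 36 mm across at first, 28 mm fully pressed.
- tongue (a point): Point midway between the cover's two tongues, at (-76, 0, 12) mm in the cover's frame. The tongues reach to x = -80, z 7 to 12.
- mat: Brown cork mat, fixed, 200 (x) x 140 (y) x 4 mm thick, on the cupboard's top. Origin: centre of its underside.
- rack: Draining rack, fixed, 188 (x) x 136 (y) mm; grey floor 6 mm thick; rims 12 mm high at y = -66 and 66. At each x end a wire end 110 mm high, 66 mm wide, inner faces at x = -86 and 86. Origin: centre of its underside. The cover, 157 mm long over tongues and nose, lies along x between the ends, either way round, within 14 mm of the middle in x and 40 mm in y.
- timer: Cream egg-shaped kitchen timer, 70 mm across, 76 mm high, loose. Origin: centre of its underside.
- napkin_ring: Chrome napkin ring standing on end, 48 mm across, 35 mm high, loose. Origin: centre of its underside.
- mould: Fluted aluminium jelly mould, upside down, 72 mm across, 53 mm high, loose. Origin: centre of its underside.
- sugar_tin: Red enamel sugar tin, 76 mm across, 107 mm high, loose. Origin: centre of its underside.
Things that resemble listed ones, but are neither listed nor needed, are in the scene too. There is more than one size of the cover; the job needs the smaller.

How it is judged:
By the outcome, as a careful person would: the job done as asked, in the order asked, and still so for the second after the job is handed in, with the robot touching nothing.
It also fails if it takes over 69 s, if anything falls off the work surface, if the arm or the gripper's body presses on something with over 40 N, if the wrist force passes 120 N, or if a joint passes its speed limit or range.

## Working session

There is one attempt and no reset: what is moved stays moved. The work goes in short steps, Python scripts to look and compute and a tool call to move; the robot and the scene stay as the last step left them, time stands still between calls to the robot, and variables do not carry over. Pictures are saved under pics/ and viewed, and the job is handed in when it is done.

Besides the shell and the picture viewer there is one more tool, called after ">>>" as name([rows], argument=value, ...), one row to a line, values as JSON. apply_moves: Moves the arm, as the interface text tells. Its arguments: {"type":"object","properties":{"series":{"type":"array","items":{"type":"array","items":{"type":"number"}}}},"required":["series"]}

```bash
ls; mkdir -p pics; python3 - <<'E'
from cell import sensors,cams,job,ctrl
import cv2
print(sensors.state()); print(ctrl.nose_length)
for n in ["scene","side","wrist"]:
    p=cams.camera_params(n); print(n,p)
    cv2.imwrite(f"pics/{n}0.png",cams.camera(n)[:,:,::-1])
E
```

```text
pics
{'time': 0.0, 'q': array([-1.03376216e-01,  2.77163390e-01, -2.78677128e-02,  1.26799135e+00,
       -1.87924602e-05,  1.46738444e+00]), 'joint_velocities': array([ 9.55904472e-04,  1.51215016e-05, -1.15109563e-03, -5.46526436e-04,
        7.43991400e-04,  2.95713423e-03]), 'tau': array([-1.23772923e-03, -4.45513523e+01,  2.95201170e+01,  1.64704624e-02,
       -2.18722530e-04, -1.59438730e-05]), 'position': array([6.24275240e-01, 7.49554951e-05, 2.49146977e-01]), 'orientation': array([ 9.99999380e-01,  1.78474971e-05, -1.10808884e-03, -1.05533139e-04]), 'ft_force': array([-0.52088707,  0.06793102,  0.75088491]), 'ft_torque': array([ 0.03255767, -0.00151241,  0.00075595]), 'finger_gap': 0.08579399393744089}
0.019
scene {'K': array([[496.75980725,   0.        , 319.03140047],
       [  0.        , 496.75980725, 199.26665167],
       [  0.        ,   0.        ,   1.        ]]), 'R': array([[-0.64491681,  0.76424383,  0.00369833],
       [ 0.65810831,  0.55780029, -0.50571957],
       [-0.38855599, -0.32371315, -0.86269   ]]), 't': array([ 0.28128684, -0.23804036,  1.58543488])}
side {'K': array([[501.09672351,   0.        , 323.49220021],
       [  0.        , 501.09672351, 199.82194612],
       [  0.        ,   0.        ,   1.        ]]), 'R': array([[-0.98780009, -0.15445482, -0.01986667],
       [-0.09373912,  0.69161448, -0.71615807],
       [ 0.12435414, -0.70555873, -0.69765531]]), 't': array([0.47801507, 0.10619007, 1.24670259])}
wrist {'K': array([[297.28900648,   0.        , 317.595641  ],
       [  0.        , 297.28900648, 195.72829291],
       [  0.        ,   0.        ,   1.        ]]), 'R': array([[ 9.99998351e-01, -6.26448495e-04, -1.70456936e-03],
       [-1.51832656e-04, -9.64173874e-01,  2.65271028e-01],
       [-1.80967988e-03, -2.65270332e-01, -9.64172379e-01]]), 't': array([-0.62485413, -0.03483713,  0.37754461])}
```

View pics/scene0.png

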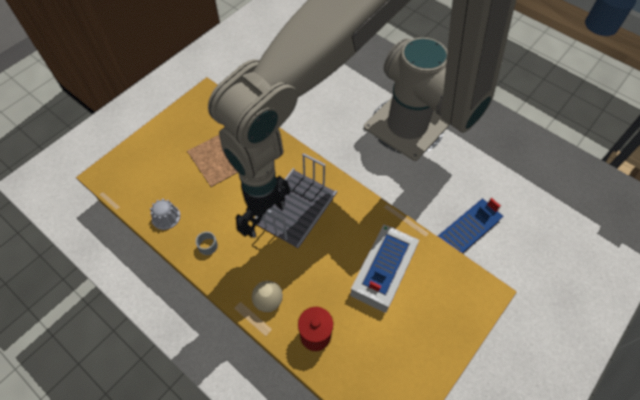

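View pics/side0.png

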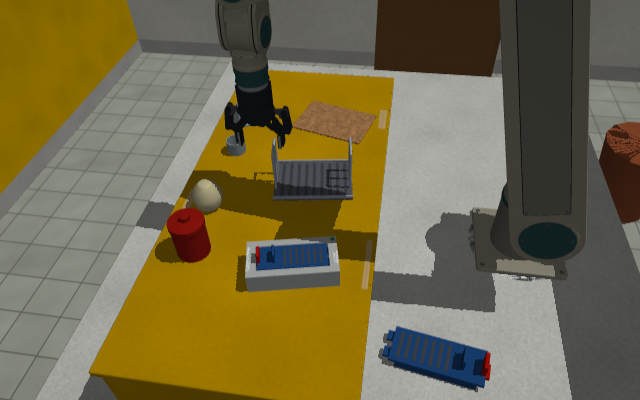

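View pics/wrist0.png

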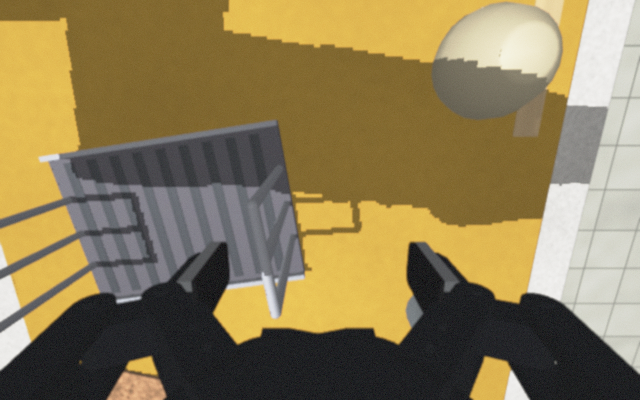

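Scene view: the candidates for the cover are the blue one in the white dryer (scene 385,265; side 293,257; tab at 375,287) and the loose, larger-looking one on the white surface (scene 470,225; side 440,357). Mat is at (213,160), rack (293,208), timer (267,296), tin (316,328), ring (206,244) and mould (164,214). The cover in the dryer fits the description, so I'll check it with a crop.

```bash
cat > h.py <<'E'
import numpy as np,cv2
from cell import sensors,cams,job,ctrl
from scipy.spatial.transform import Rotation as Ro
def ray(p,uv):
    d=p["R"].T@np.linalg.solve(p["K"],[uv[0],uv[1],1.]); c=-p["R"].T@p["t"]; return c,d/np.linalg.norm(d)
def plane(p,uv,z):
    c,d=ray(p,uv); return c+d*(z-c[2])/d[2]
def tri(*pu):
    A=np.zeros((3,3));b=np.zeros(3);rs=[ray(p,u) for p,u in pu]
    for c,d in rs:
        M=np.eye(3)-np.outer(d,d);A+=M;b+=M@c
    X=np.linalg.solve(A,b); return X,[round(1000*np.linalg.norm(np.cross(X-c,d)),1) for c,d in rs]
def proj(p,X):
    v=p["K"]@(p["R"]@np.asarray(X,float)+p["t"]); return v[:2]/v[2]
def snap(n,name):
    p=cams.camera_params(n); im=cams.camera(n)[:,:,::-1].copy(); cv2.imwrite(f"pics/{name}.png",im); return p,im
def crop(im,x0,y0,x1,y1,s,name):
    cv2.imwrite(f"pics/{name}.png",cv2.resize(im[y0:y1,x0:x1],None,fx=s,fy=s,interpolation=cv2.INTER_CUBIC))
def st():
    s=sensors.state(); print("t %.2f"%s["time"],"p",s["position"].round(4),"rv",Ro.from_quat(s["orientation"]).as_matrix().round(3).tolist(),"F",s["ft_force"].round(1),"gap %.4f"%s["finger_gap"]); return s
E
python3 - <<'E'
from h import *
a=cv2.imread("pics/scene0.png");b=cv2.imread("pics/side0.png")
crop(a,330,210,430,320,5,"c_scene");crop(b,230,225,350,305,6,"c_side")
for n,im in(("scene",a),("side",b)):
    p=cams.camera_params(n);h=cv2.cvtColor(im,cv2.COLOR_BGR2HSV)
    for nm,lo,hi in(("red",(0,150,60),(6,255,255)),("blue",(100,120,40),(125,255,255)),("cork",(5,70,60),(17,200,230))):
        m=cv2.inRange(h,lo,hi)
        k,l,s,c=cv2.connectedComponentsWithStats(m)
        for i in range(1,k):
            if s[i,4]>40: print(n,nm,s[i],c[i].round(1),plane(p,c[i],0.177).round(3))
E
```

```text
scene red [490 199   9  11  50] [493.7 204.2] [0.203 0.37  0.177]
scene red [ 299  307   34   44 1074] [315.2 326.8] [0.723 0.23  0.177]
scene blue [587   0  43  34 439] [606.1  17.5] [-0.632  0.295  0.177]
scene blue [ 440  200   62   52 1059] [473.6 223.9] [0.283 0.361 0.177]
scene blue [364 236  43  58 871] [385.1 264.7] [0.508 0.26  0.177]
scene cork [ 515    0  125   70 2975] [582.2  28.2] [-0.536  0.258  0.177]
scene cork [ 187  135   51   52 1348] [212.  160.7] [ 0.564 -0.259  0.177]
scene cork [297 306  37  46 228] [315. 327.] [0.723 0.23  0.177]
side red [ 167  208   44   54 1646] [189.7 233.7] [0.728 0.231 0.177]
side red [256 247   4  16  58] [257.3 255. ] [0.573 0.268 0.177]
side red [482 353   9  27 138] [486.8 366.9] [0.138 0.446 0.177]
side blue [ 257  243   72   27 1291] [290.9 256.5] [0.505 0.262 0.177]
side blue [ 382  327  105   63 3223] [437.7 358.6] [0.218 0.443 0.177]
side cork [ 292  101   84   43 2080] [334.6 121.5] [ 0.483 -0.205  0.177]
side cork [606 122  34  44 966] [625.7 139.8] [-0.247 -0.22   0.177]
```

```bash
ls pics
```

```text
c_scene.png
c_side.png
scene0.png
side0.png
wrist0.png
```

View pics/c_scene.png

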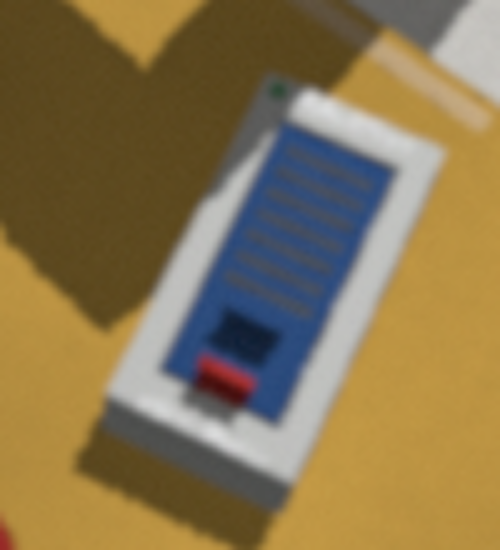

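View pics/c_side.png

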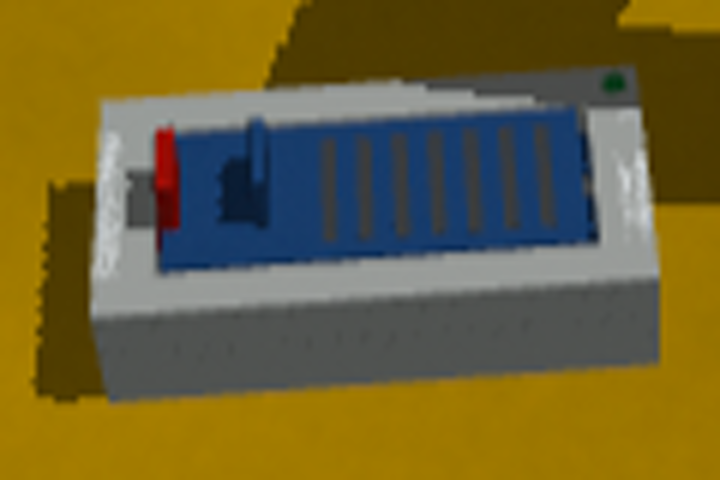

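Right choice: the crops show the blue louvred cover flush in the white frame, with the red tab at scene (375,285) / side (258,255) and the fin beside it. Next I'll triangulate the corners.

```bash
python3 - <<'E'
from h import *
a=cams.camera_params("scene");b=cams.camera_params("side")
f=lambda u:(u[0]/5+330-.4,u[1]/5+210-.4)
g=lambda u:(u[0]/6+230-.4,u[1]/6+225-.4)
P={"tab-y":((107,400),(100,100)),"tab+y":((290,487),(92,318)),"ton+y":((445,150),(659,277)),"ton-y":((272,75),(635,65)),
"cov tab+y":((278,422),(160,270)),"cov ton+y":((397,172),(598,242)),"cov ton-y":((287,122),(578,107)),"tabtop -y":((203,355),(165,128)),"tabtop+y":((256,381),(160,172))}
for k,(u,v) in P.items():
    X,r=tri((a,f(u)),(b,g(v))); print(k,X.round(4),r, plane(a,f(u),.177).round(4),plane(b,g(v),.177).round(4))
E
```

```text
tab-y [0.6054 0.2362 0.1768] [np.float64(1.2), np.float64(1.2)] [0.6063 0.2371 0.177 ] [0.6047 0.2352 0.177 ]
tab+y [0.5842 0.3234 0.1735] [np.float64(0.4), np.float64(0.4)] [0.5857 0.324  0.177 ] [0.5828 0.3255 0.177 ]
ton+y [0.4044 0.283  0.1766] [np.float64(0.5), np.float64(0.5)] [0.4042 0.2827 0.177 ] [0.4046 0.2838 0.177 ]
ton-y [0.4251 0.1957 0.1782] [np.float64(0.6), np.float64(0.6)] [0.425  0.1958 0.177 ] [0.4249 0.1941 0.177 ]
cov tab+y [0.5655 0.3028 0.1769] [np.float64(0.8), np.float64(0.8)] [0.5648 0.3022 0.177 ] [0.5659 0.3036 0.177 ]
cov ton+y [0.4269 0.2712 0.1747] [np.float64(0.6), np.float64(0.6)] [0.4285 0.2719 0.177 ] [0.4263 0.2724 0.177 ]
cov ton-y [0.4414 0.2166 0.1781] [np.float64(0.0), np.float64(0.0)] [0.4409 0.2164 0.177 ] [0.4416 0.2157 0.177 ]
tabtop -y [0.571  0.2621 0.2004] [np.float64(1.5), np.float64(1.5)] [0.5612 0.2572 0.177 ] [0.5793 0.2444 0.177 ]
tabtop+y [0.5667 0.2871 0.2068] [np.float64(0.1), np.float64(0.1)] [0.5556 0.283  0.177 ] [0.5762 0.2634 0.177 ]
```

Corners agree to about 1 mm: dryer centre ≈ (0.504, 0.2595), top z ≈ 0.177, yaw ≈ 12.65°, with the tab on the world +x side. Moving above the pinch point to look from the wrist.

>>> apply_moves([
  [0.085, -0.02, -0.05, -0.05, 0, 0, -0.05],
  [0.085, -0.035, -0.1, -0.06, 0, 0, -0.1],
  [0.085, -0.05, -0.15, -0.06, 0, 0, -0.15],
  [0.085, -0.065, -0.2, -0.06, 0, 0, -0.2],
  [0.085, -0.074, -0.24, -0.06, 0, 0, -0.221],
])

```text
time: 0.65
position: [0.5547, 0.2239, 0.3105]
orientation: [0.994, 0.111, 0.0, -0.0]
ft_force: [0.1, -0.3, -0.6]
finger_gap: 0.0851
```

```bash
python3 - <<'E'
from h import *
st(); p,im=snap("wrist","w1");np.savez("w1.npz",**p);snap("scene","s1");snap("side","d1");st()
E
```

```text
t 0.65 p [0.5547 0.2239 0.3105] rv [[0.975, 0.22, 0.001], [0.22, -0.975, 0.0], [0.001, -0.0, -1.0]] F [ 0.1 -0.3 -0.6] gap 0.0851
t 0.80 p [0.5543 0.2249 0.3098] rv [[0.975, 0.224, -0.001], [0.224, -0.975, -0.0], [-0.001, 0.0, -1.0]] F [ 0.6 -0.9 -0.8] gap 0.0850
```

View pics/w1.png

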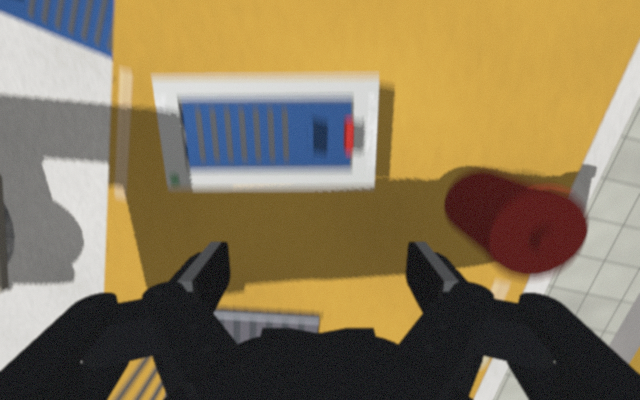

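View pics/s1.png

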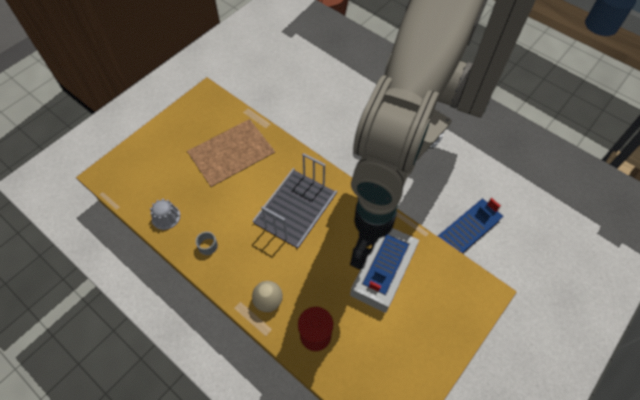

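View pics/d1.png

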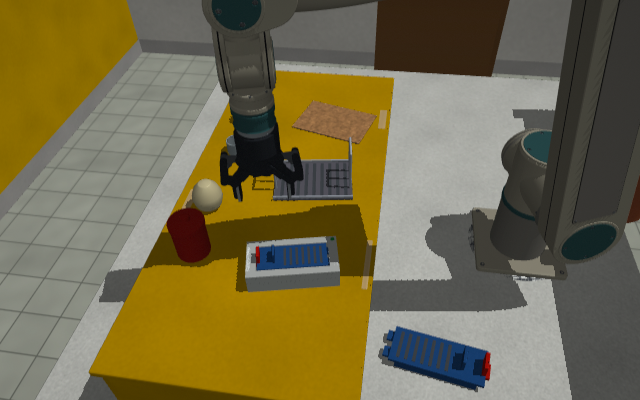

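```bash
python3 - <<'E'
from h import *
a=cv2.imread("pics/s1.png");b=cv2.imread("pics/d1.png");w=cv2.imread("pics/w1.png")
crop(a,180,110,350,260,4.5,"c_s1");crop(b,240,90,400,210,5,"c_d1");crop(w,140,60,400,200,3,"c_w1")
E
```

```text
(no output)
```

View pics/c_s1.png

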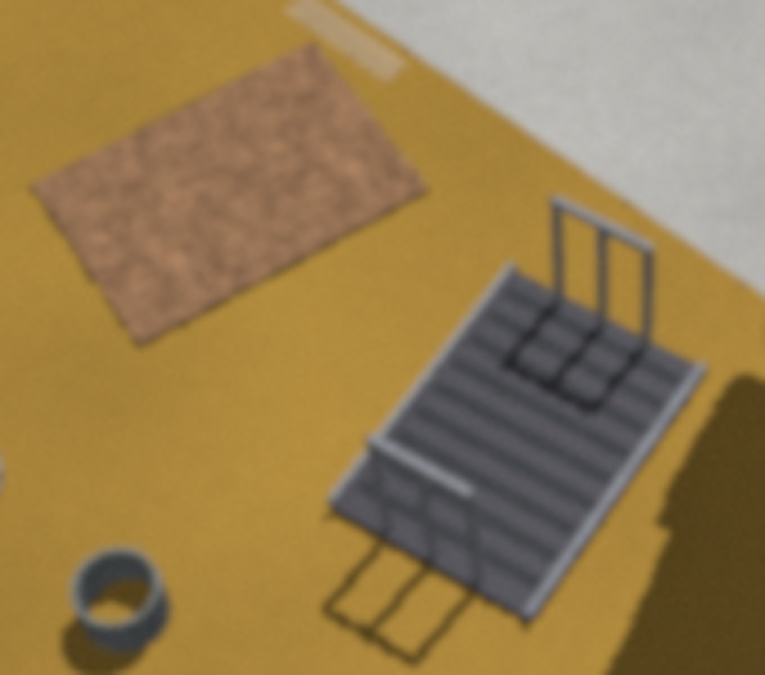

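View pics/c_d1.png

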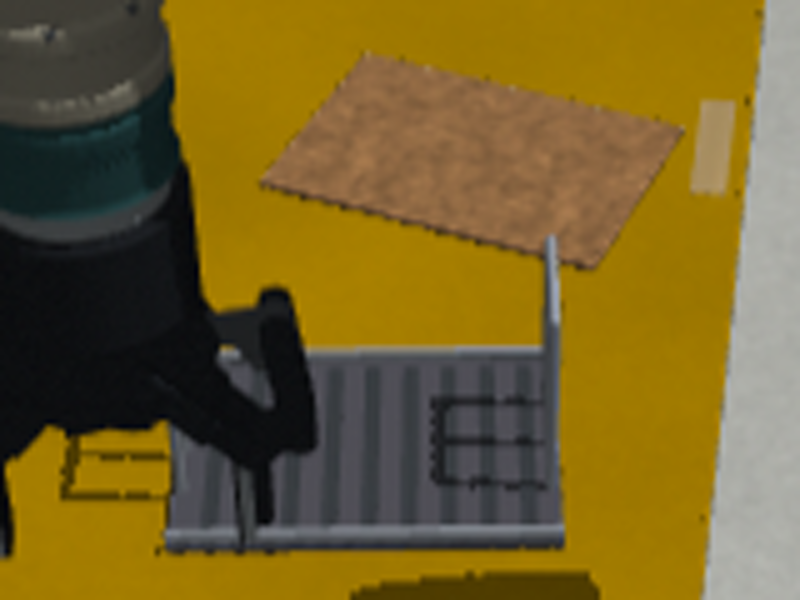

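View pics/c_w1.png

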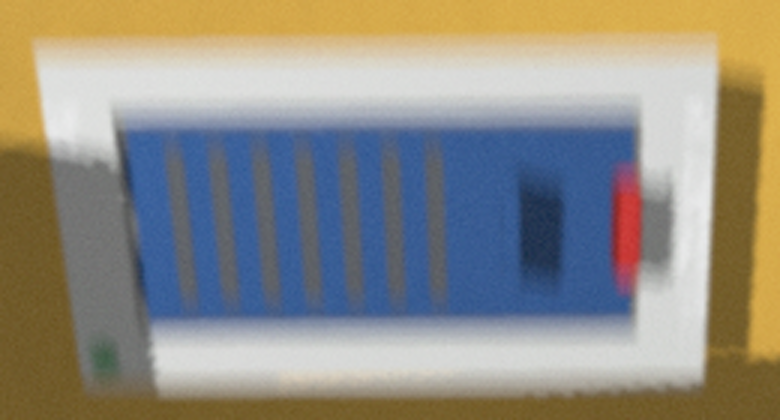

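```bash
python3 - <<'E'
from h import *
a=cams.camera_params("scene");b=cams.camera_params("side")
f=lambda u:((u[0]+.5)/4.5+180-.5,(u[1]+.5)/4.5+110-.5)
g=lambda u:((u[0]+.5)/5+240-.5,(u[1]+.5)/5+90-.5)
P={"A":((32,187),(368,53)),"B":((315,42),(683,130)),"C":((428,190),(595,268)),"D":((138,346),(262,183)),
"rim+y+x":((532,608),(168,533)),"rim+y-x":((705,367),(563,530)),"rim-y-x":((510,264),(545,348))}
R={}
for k,(u,v) in P.items():
    X,r=tri((a,f(u)),(b,g(v)));R[k]=X; z=.134 if len(k)==1 else .142
    print(k,X.round(4),r[0].round(1),plane(a,f(u),z).round(4),plane(b,g(v),z).round(4))
A,B,C,D=[R[k] for k in"ABCD"]
print("mat c",(A+B+C+D)/4, np.degrees(np.arctan2(*(A-B)[1::-1])),np.degrees(np.arctan2(*(D-C)[1::-1])),np.linalg.norm(A-B),np.linalg.norm(B-C))
v=R["rim+y+x"]-R["rim+y-x"];print("rack yaw",np.degrees(np.arctan2(v[1],v[0])),np.linalg.norm(v),"c",(R["rim+y+x"]+R["rim-y-x"])/2)
print("-x wire top", plane(a,f((603,224)),.24), "+x wire", plane(a,f((422,466)),.24))
print("rim -y+x on plane",plane(a,f((332,500)),.142))
w=dict(np.load("w1.npz"))
h=lambda u:((u[0]+.5)/3+140-.5,(u[1]+.5)/3+60-.5)
for n,u,z in(("tab top",(618,230),.2),("tab top out",(640,228),.2),("fin top in?",(520,225),.2),("plate ton+",(118,128),.177),("plate ton-",(150,320),.177),("plate tab+",(636,128),.177),("tab-",(632,320),.177)):
    print(n,plane(w,h(u),z).round(4))
c,s=np.cos(np.radians(12.65)),np.sin(np.radians(12.65))
T=np.array([[c,-s],[s,c]])
for q in ((64,0),(70,0),(34,0),(48,0)): print(q,(np.array([503.3,259.5])+T@np.array(q)).round(1))
E
```

```text
A [ 0.5697 -0.3647  0.1322] 0.9 [ 0.5711 -0.3626  0.134 ] [ 0.5688 -0.3632  0.134 ]
B [ 0.3781 -0.3101  0.1332] 0.7 [ 0.3778 -0.3102  0.134 ] [ 0.3784 -0.308   0.134 ]
C [ 0.4149 -0.1783  0.1317] 0.3 [ 0.4164 -0.1767  0.134 ] [ 0.4145 -0.1757  0.134 ]
D [ 0.6068 -0.2327  0.13  ] 0.5 [ 0.6085 -0.2299  0.134 ] [ 0.6052 -0.2279  0.134 ]
rim+y+x [0.5901 0.0616 0.1435] 1.1 [0.5887 0.0602 0.142 ] [0.5912 0.0613 0.142 ]
rim+y-x [0.4081 0.0344 0.1412] 0.7 [0.409  0.0351 0.142 ] [0.4076 0.0344 0.142 ]
rim-y-x [ 0.4307 -0.0964  0.1439] 1.5 [ 0.4284 -0.0985  0.142 ] [ 0.4318 -0.0968  0.142 ]
mat c [ 0.49238752 -0.27143345  0.13175858] -15.912575272407874 -15.83252639210759 0.19930085472084993 0.13684914561066558
rack yaw 8.505906564301306 0.18407355220392474 c [ 0.51038699 -0.01739117  0.14368766]
-x wire top [ 0.42243613 -0.03021815  0.24      ] +x wire [ 0.59743933 -0.00298678  0.24      ]
rim -y+x on plane [ 0.61106262 -0.0688413   0.142     ]
tab top [0.5658 0.2768 0.2   ]
tab top out [0.5712 0.2786 0.2   ]
fin top in? [0.541  0.2725 0.2   ]
plate ton+ [0.4277 0.2723 0.177 ]
plate ton- [0.4421 0.221  0.177 ]
plate tab+ [0.5664 0.3035 0.177 ]
tab- [0.5785 0.2517 0.177 ]
(64, 0) [565.7 273.5]
(70, 0) [571.6 274.8]
(34, 0) [536.5 266.9]
(48, 0) [550.1 270. ]
```

Checks pass: mat ≈ 199×137 mm, z ≈ 0.132, centre (0.492, -0.271), yaw -15.9°; rack centre ≈ (0.510, -0.017), yaw ≈ 8.7°. The tab position from the wrist view agrees in x. Going over the pinch point.

>>> apply_moves([
  [0.05, 0.002, -0.016, 0.02, 0, 0, 0],
  [0.05, 0.004, -0.032, 0.04, 0, 0, 0.002],
  [0.05, 0.006, -0.0454, 0.07, 0, 0, 0.004],
  [0.05, 0.006, -0.0454, 0.08, 0, 0, 0.004],
  [0.05, 0.006, -0.0454, 0.08, 0, 0, 0.004],
])

```text
time: 1.3
position: [0.5502, 0.2662, 0.2276]
orientation: [0.994, 0.108, -0.002, 0.001]
ft_force: [0.2, -0.6, 0.1]
finger_gap: 0.0501
```

```bash
python3 - <<'E'
from h import *
st(); p,im=snap("wrist","w2");np.savez("w2.npz",**p);p,b=snap("side","d2");st()
crop(b,200,130,360,300,4,"c_d2")
E
```

```text
t 1.30 p [0.5502 0.2662 0.2276] rv [[0.977, 0.214, -0.005], [0.214, -0.977, -0.002], [-0.005, 0.001, -1.0]] F [ 0.2 -0.6  0.1] gap 0.0501
t 1.40 p [0.5521 0.2668 0.2307] rv [[0.977, 0.214, 0.001], [0.214, -0.977, -0.0], [0.0, 0.0, -1.0]] F [-0.5 -0.2  0.7] gap 0.0504
```

View pics/w2.png

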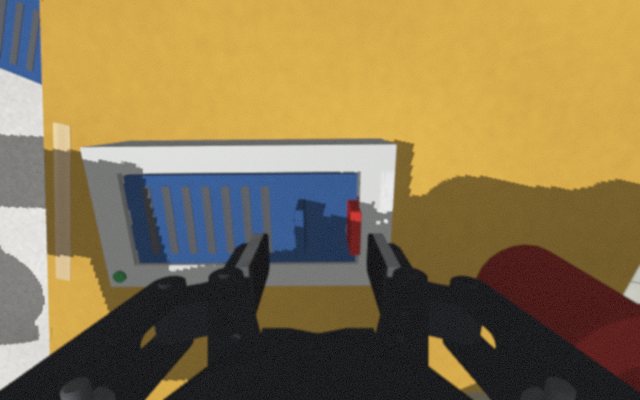

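View pics/c_d2.png

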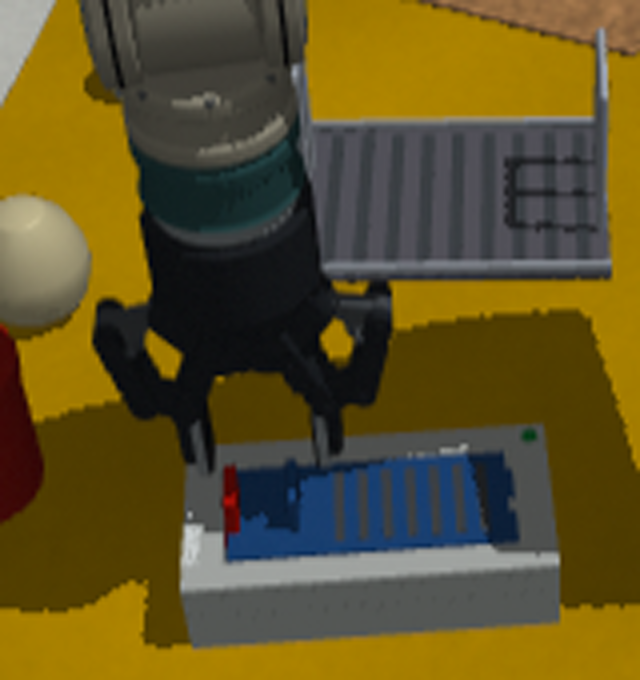

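```bash
python3 - <<'E'
from h import *
w=dict(np.load("w2.npz"));b=cams.camera_params("side")
for n,u in(("ton+",(122,174)),("tab+",(358,172)),("ton-",(137,264)),("tab-",(358,262))): print(n,plane(w,u,.177).round(4))
print("tab top", plane(w,(348,202),.2).round(4),plane(w,(360,201),.2).round(4),plane(w,(348,223),.2).round(4))
for t,u,v in(("tabfinger",(208,472),(372,237)),("finfinger",(325,465),(266,236))):
    X,r=tri((b,(u[0]/4+200,u[1]/4+130)),(w,v));print(t,X.round(4),r)
c,s=np.cos(np.radians(12.65)),np.sin(np.radians(12.65))
for z in(.2117,):print([proj(w,(.552+k*.027*c,.2665+k*.027*s,z)).round(0) for k in(-1,1)],[proj(b,(.552+k*.027*c,.2665+k*.027*s,z)).round(0) for k in(-1,1)])
E
```

```text
ton+ [0.4302 0.272  0.177 ]
tab+ [0.5671 0.3033 0.177 ]
ton- [0.4422 0.2139 0.177 ]
tab- [0.5817 0.2462 0.177 ]
tab top [0.562  0.2903 0.2   ] [0.568  0.2922 0.2   ] [0.5648 0.2788 0.2   ]
tabfinger [0.5772 0.2773 0.2094] [np.float64(0.2), np.float64(0.2)]
finfinger [0.5229 0.2644 0.2073] [np.float64(1.0), np.float64(1.0)]
[array([267., 248.]), array([373., 248.])] [array([280., 244.]), array([252., 245.])]
```

Tip heights ≈ 0.208 at TCP ≈ 0.229 (about 20 mm ahead), and the tab sits between the fingers. Going down to TCP z ≈ 0.202, fingers still open.

>>> apply_moves([
  [0.056, -0.0006, -0.0032, 0.006, 0, 0, -0.005],
  [0.056, -0.0006, -0.0032, 0.012, 0, 0, -0.005],
  [0.056, -0.0006, -0.0032, 0.02, 0, 0, -0.005],
  [0.056, -0.0006, -0.0032, 0.027, 0, 0, -0.005],
  [0.056, -0.0006, -0.0032, 0.0285, 0, 0, -0.005],
])

```text
time: 1.9
position: [0.5493, 0.2706, 0.2001]
orientation: [0.994, 0.111, -0.001, 0.0]
ft_force: [0.1, 0.2, 0.2]
finger_gap: 0.0561
```

```bash
python3 - <<'E'
from h import *
st(); p,im=snap("wrist","w3");p,b=snap("side","d3");st()
crop(b,220,190,350,300,5,"c_d3");crop(im,100,120,440,320,2.2,"c_w3")
E
```

```text
t 1.90 p [0.5493 0.2706 0.2001] rv [[0.975, 0.22, -0.002], [0.22, -0.975, -0.001], [-0.002, 0.0, -1.0]] F [0.1 0.2 0.2] gap 0.0561
t 2.00 p [0.5497 0.2708 0.2008] rv [[0.975, 0.22, -0.001], [0.22, -0.975, -0.0], [-0.001, 0.0, -1.0]] F [ 0.9 -0.3 -0.3] gap 0.0560
```

View pics/c_d3.png

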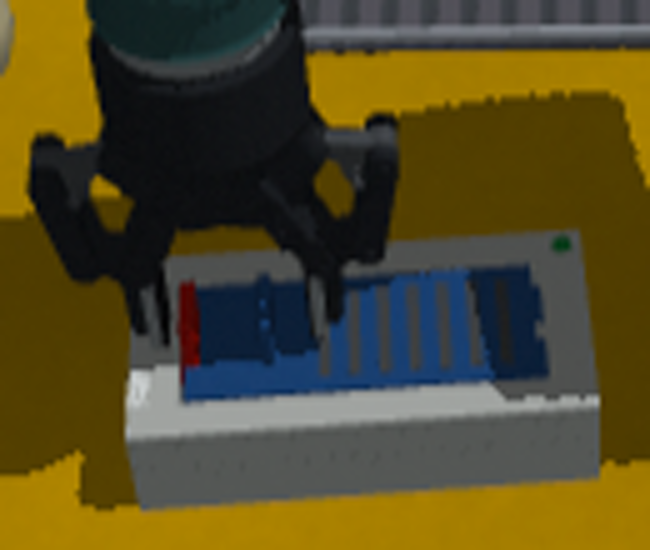

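View pics/c_w3.png

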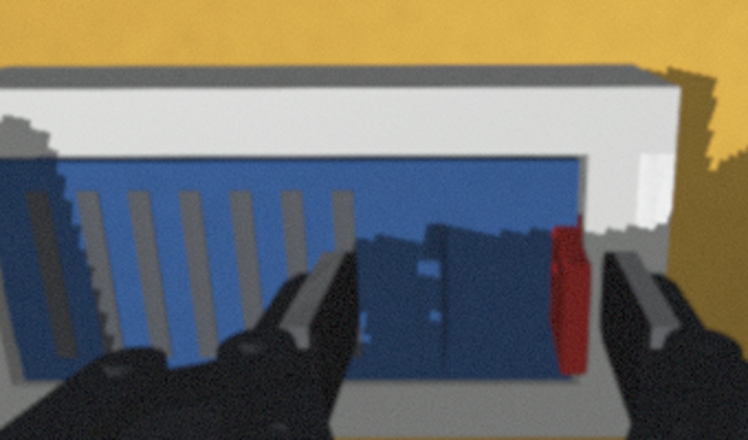

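Fingers straddle the red tab (crop 572,300) and fin (440,300) with clearance. Closing.

>>> apply_moves([
  [0.045, 0, 0, -0.001, 0, 0, 0],
  [0.036, 0, 0, -0.001, 0, 0, 0],
  [0.028, 0, 0, -0.001, 0, 0, 0],
  [0.02, 0, 0, -0.001, 0, 0, 0],
  [0.02, 0, 0, -0.001, 0, 0, 0],
])

```text
time: 2.5
position: [0.5493, 0.2709, 0.2046]
orientation: [0.994, 0.111, -0.0, -0.0]
ft_force: [-5.4, -1.9, 8.7]
finger_gap: 0.0262
```

```bash
python3 - <<'E'
from h import *
st(); p,im=snap("wrist","w4");p,b=snap("side","d4");st()
crop(b,220,190,350,300,5,"c_d4");crop(im,100,120,440,320,2.2,"c_w4")
E
```

```text
t 2.50 p [0.5493 0.2709 0.2046] rv [[0.975, 0.22, -0.001], [0.22, -0.975, 0.0], [-0.001, -0.0, -1.0]] F [-5.4 -1.9  8.7] gap 0.0262
t 2.60 p [0.5493 0.2709 0.2046] rv [[0.975, 0.221, -0.001], [0.221, -0.975, 0.0], [-0.001, -0.0, -1.0]] F [-4.8 -0.7  8.2] gap 0.0262
```

View pics/c_w4.png

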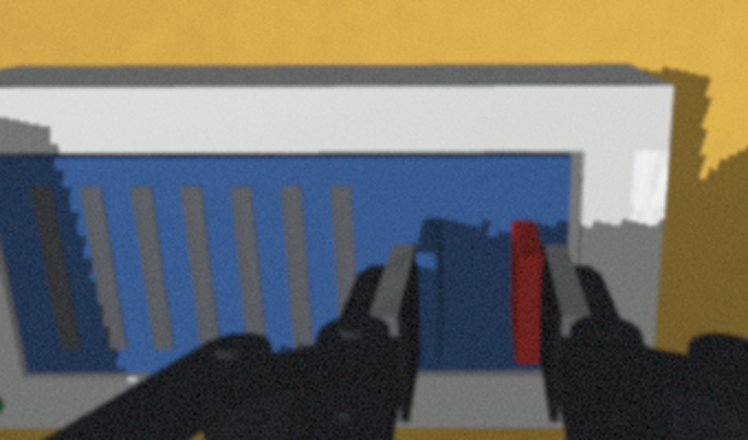

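View pics/c_d4.png

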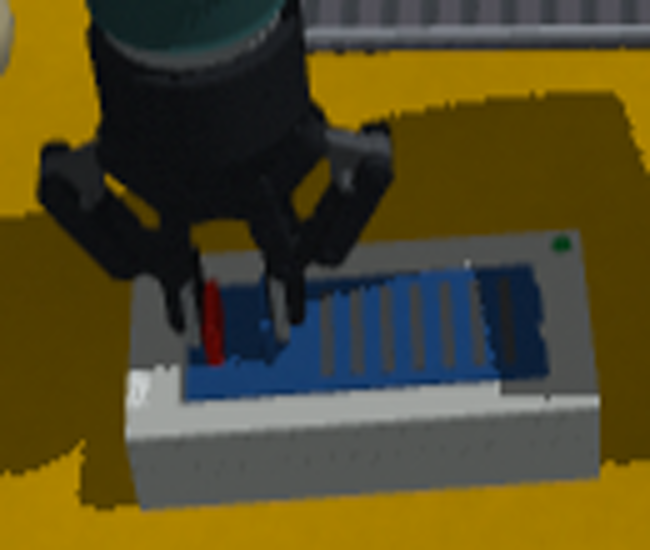

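Tab is pressed home (gap 26 mm, moved off the lip). Now pivoting about the tongue line, 12.5° first.

>>> apply_moves([
  [0.02, -0.0015, 0, -0.0056, 0, 0.0436, 0],
  [0.02, -0.0032, 0, -0.0112, 0, 0.0873, 0],
  [0.02, -0.0052, 0, -0.0164, 0, 0.1309, 0],
  [0.02, -0.0073, 0, -0.0214, 0, 0.1745, 0],
  [0.02, -0.0097, 0, -0.0263, 0, 0.218, 0],
])

```text
time: 3.1
position: [0.5399, 0.2685, 0.2286]
orientation: [0.988, 0.11, 0.108, -0.012]
ft_force: [0.3, -0.3, -1.7]
finger_gap: 0.0256
```

```bash
python3 - <<'E'
from h import *
st(); p,b=snap("side","d5");st()
crop(b,200,150,360,300,5,"c_d5")
E
```

```text
t 3.10 p [0.5399 0.2685 0.2286] rv [[0.952, 0.22, 0.211], [0.215, -0.975, 0.048], [0.216, 0.0, -0.976]] F [ 0.3 -0.3 -1.7] gap 0.0256
t 3.15 p [0.5389 0.2685 0.2293] rv [[0.952, 0.221, 0.213], [0.215, -0.975, 0.048], [0.218, 0.0, -0.976]] F [-0.4 -0.9 -3.3] gap 0.0261
```

View pics/c_d5.png

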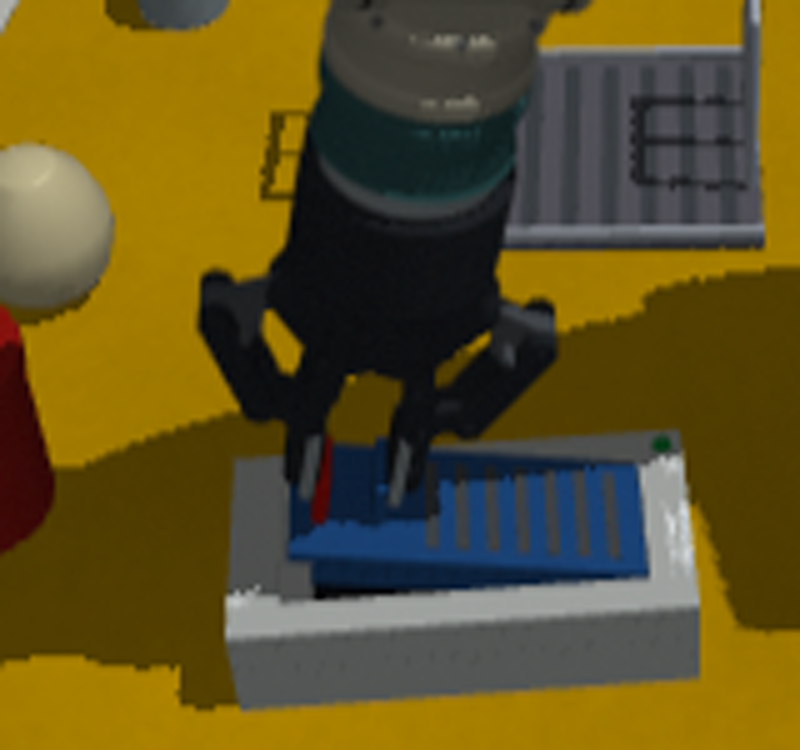

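The side view shows the tab end up about 12° and the tongue end still under its lip; forces are small. Continuing to 25°.

>>> apply_moves([
  [0.02, -0.0015, 0, -0.0051, 0, 0.0436, 0],
  [0.02, -0.0032, 0, -0.0103, 0, 0.0873, 0],
  [0.02, -0.0052, 0, -0.0154, 0, 0.1309, 0],
  [0.02, -0.0073, 0, -0.0203, 0, 0.1745, 0],
  [0.02, -0.0097, 0, -0.0252, 0, 0.218, 0],
])

```text
time: 3.65
position: [0.5254, 0.2653, 0.2509]
orientation: [0.97, 0.108, 0.215, -0.024]
ft_force: [0.1, -0.1, -2.4]
finger_gap: 0.026
```

```bash
python3 - <<'E'
from h import *
st()
E
```

```text
t 3.65 p [0.5254 0.2653 0.2509] rv [[0.884, 0.22, 0.411], [0.2, -0.975, 0.093], [0.422, 0.0, -0.907]] F [ 0.1 -0.1 -2.4] gap 0.0260
```

Drawing out along the cover's own +x, which is the tool's x.

>>> apply_moves([
  [0.02, 0.006, 0, -0.001, 0, 0, 0],
  [0.02, 0.014, 0, -0.002, 0, 0, 0],
  [0.02, 0.024, 0, -0.004, 0, 0, 0],
  [0.02, 0.034, 0, -0.007, 0, 0, 0],
  [0.02, 0.042, 0, -0.012, 0, 0, 0],
])

```text
time: 4.15
position: [0.5602, 0.2731, 0.2811]
orientation: [0.97, 0.108, 0.215, -0.024]
ft_force: [0.3, -0.1, -1.7]
finger_gap: 0.0261
```

```bash
python3 - <<'E'
from h import *
st(); p,b=snap("side","d6");st()
crop(b,180,130,360,300,4,"c_d6")
E
```

```text
t 4.15 p [0.5602 0.2731 0.2811] rv [[0.884, 0.22, 0.413], [0.199, -0.976, 0.093], [0.423, -0.0, -0.906]] F [ 0.3 -0.1 -1.7] gap 0.0261
t 4.20 p [0.5617 0.2736 0.2833] rv [[0.882, 0.22, 0.416], [0.198, -0.976, 0.094], [0.427, -0.001, -0.904]] F [ 1.7  0.7 -1.1] gap 0.0257
```

View pics/c_d6.png

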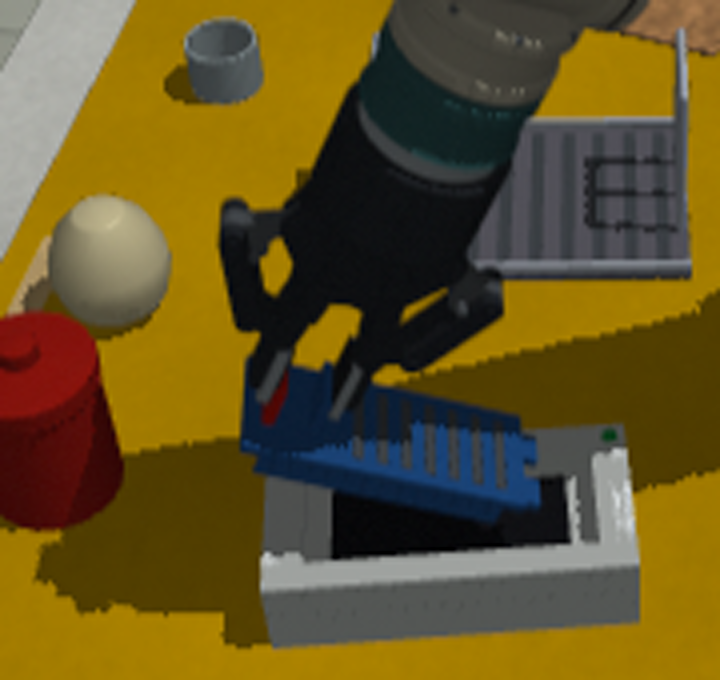

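Cover is free of both lips. Lifting straight up 100 mm.

>>> apply_moves([
  [0.02, 0.004, 0, -0.009, 0, 0, 0],
  [0.02, 0.013, 0, -0.027, 0, 0, 0],
  [0.02, 0.024, 0, -0.05, 0, 0, 0],
  [0.02, 0.034, 0, -0.073, 0, 0, 0],
  [0.02, 0.0425, 0, -0.0905, 0, 0, 0],
])

```text
time: 4.7
position: [0.5586, 0.2729, 0.3825]
orientation: [0.97, 0.108, 0.216, -0.024]
ft_force: [0.0, 0.0, -2.1]
finger_gap: 0.0259
```

```bash
python3 - <<'E'
from h import *
s=st()
E
```

```text
t 4.70 p [0.5586 0.2729 0.3825] rv [[0.883, 0.22, 0.413], [0.199, -0.975, 0.094], [0.424, -0.0, -0.906]] F [ 0.   0.  -2.1] gap 0.0259
```

>>> apply_moves([
  [0.02, 0, 0, -0.003, 0, -0.07, 0],
  [0.02, 0, 0, -0.006, 0, -0.17, 0],
  [0.02, 0, 0, -0.01, 0, -0.27, 0],
  [0.02, 0, 0, -0.01, 0, -0.37, 0],
  [0.02, 0, 0, -0.01, 0, -0.438, 0],
])

```text
time: 5.2
position: [0.5553, 0.2721, 0.3902]
orientation: [0.994, 0.111, -0.002, 0.0]
ft_force: [0.0, 0.6, -2.4]
finger_gap: 0.0261
```

```bash
python3 - <<'E'
from h import *
s=st(); snap("side","d7");p,im=snap("wrist","w7")
st()
E
```

```text
t 5.20 p [0.5553 0.2721 0.3902] rv [[0.975, 0.22, -0.003], [0.22, -0.975, -0.001], [-0.003, -0.0, -1.0]] F [ 0.   0.6 -2.4] gap 0.0261
t 5.30 p [0.5564 0.2722 0.3884] rv [[0.976, 0.22, -0.003], [0.22, -0.976, -0.001], [-0.003, 0.0, -1.0]] F [ 0.7  0.3 -2.5] gap 0.0257
```

View pics/d7.png

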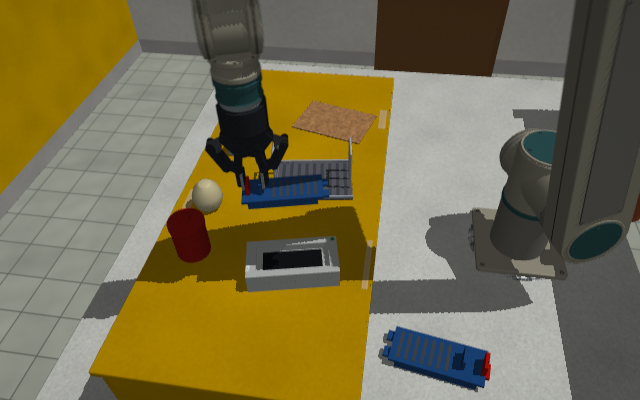

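View pics/w7.png

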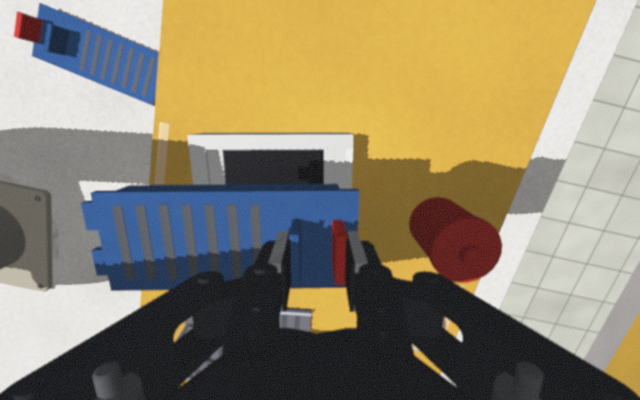

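Cover is out and held level; the dryer is empty. Carrying it over toward the mat.

>>> apply_moves([
  [0.02, -0.004, 0.017, 0, 0, 0, 0.02],
  [0.02, -0.014, 0.055, 0, 0, 0, 0.055],
  [0.02, -0.026, 0.1, 0, 0, 0, 0.1],
  [0.02, -0.038, 0.145, 0, 0, 0, 0.14],
  [0.02, -0.05, 0.19, 0, 0, 0, 0.18],
])

```text
time: 5.8
position: [0.546, 0.0735, 0.3899]
orientation: [1.0, 0.02, 0.0, 0.001]
ft_force: [1.0, -0.7, -1.3]
finger_gap: 0.0257
```

```bash
cat >> h.py <<'E'
def goto(x,y,z,yaw):
    s=st(); R=Ro.from_quat(s["orientation"]).as_matrix()
    T=Ro.from_euler("z",yaw,degrees=True).as_matrix()@np.diag([1,-1,-1.])
    print("shift",(R.T@(np.array([x,y,z])-s["position"])).round(4),"turn",Ro.from_matrix(R.T@T).as_rotvec().round(4))
E
python3 -c "
from h import *
goto(.538,-.2835,.388,-15.9)"
```

```text
t 5.80 p [0.546  0.0735 0.3899] rv [[0.999, 0.04, 0.001], [0.04, -0.999, -0.001], [0.001, 0.001, -1.0]] F [ 1.  -0.7 -1.3] gap 0.0257
shift [-0.0224  0.3563  0.0023] turn [ 0.001  -0.0007  0.318 ]
```

>>> apply_moves([
  [0.02, -0.002, 0.045, 0, 0, 0, 0.04],
  [0.02, -0.005, 0.09, 0, 0, 0, 0.08],
  [0.02, -0.008, 0.135, 0, 0, 0, 0.12],
  [0.02, -0.011, 0.18, 0, 0, 0, 0.16],
  [0.02, -0.014, 0.225, 0, 0, 0, 0.2],
])

```text
time: 6.3
position: [0.5412, -0.1517, 0.3902]
orientation: [0.997, -0.08, 0.0, 0.001]
ft_force: [0.7, -0.9, -1.9]
finger_gap: 0.026
```

```bash
python3 -c "
from h import *
goto(.538,-.2835,.30,-15.9)"
```

```text
t 6.30 p [ 0.5412 -0.1517  0.3902] rv [[0.987, -0.16, 0.0], [-0.16, -0.987, -0.002], [0.001, 0.002, -1.0]] F [ 0.7 -0.9 -1.9] gap 0.0260
shift [0.0178 0.1305 0.0904] turn [ 0.0017 -0.0008  0.1172]
```

>>> apply_moves([
  [0.02, 0.005, 0.04, 0.005, 0, 0, 0.03],
  [0.02, 0.01, 0.08, 0.02, 0, 0, 0.06],
  [0.02, 0.015, 0.115, 0.045, 0, 0, 0.09],
  [0.02, 0.018, 0.13, 0.075, 0, 0, 0.117],
  [0.02, 0.018, 0.1305, 0.09, 0, 0, 0.117],
])

```text
time: 6.8
position: [0.5376, -0.2831, 0.2969]
orientation: [0.99, -0.139, -0.002, 0.0]
ft_force: [-0.1, 1.0, -2.9]
finger_gap: 0.026
```

```bash
python3 - <<'E'
from h import *
snap("wrist","w8");snap("side","d8")
a=cv2.imread("pics/d8.png");crop(a,210,30,410,160,4,"c_d8")
p,s=snap("scene","s8");crop(s,150,80,320,220,4.5,"c_s8")
goto(.538,-.2835,.20,-15.9)
E
```

```text
t 6.95 p [ 0.5387 -0.2804  0.2989] rv [[0.962, -0.271, -0.003], [-0.271, -0.963, 0.001], [-0.004, 0.0, -1.0]] F [ 0.  -0.4 -1.9] gap 0.0259
shift [0.0005 0.0031 0.0989] turn [0.0001 0.0035 0.0028]
```

View pics/w8.png

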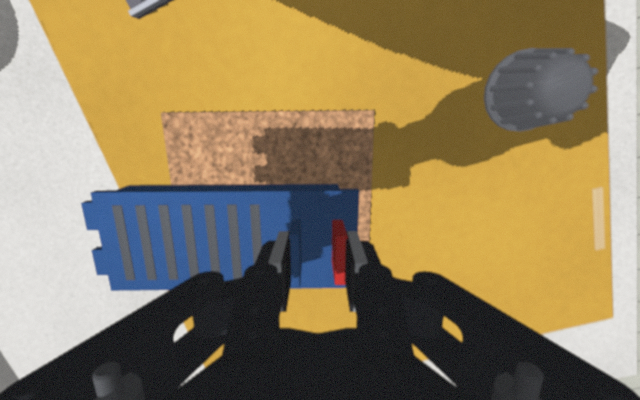

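View pics/c_d8.png

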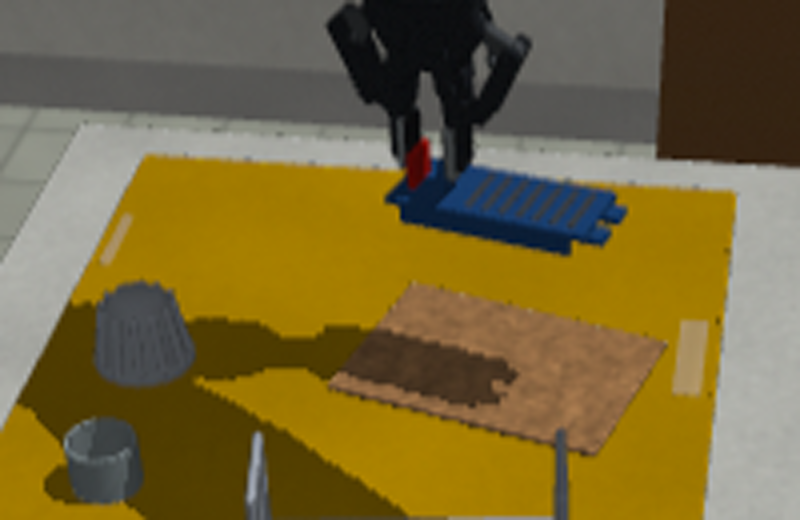

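View pics/c_s8.png

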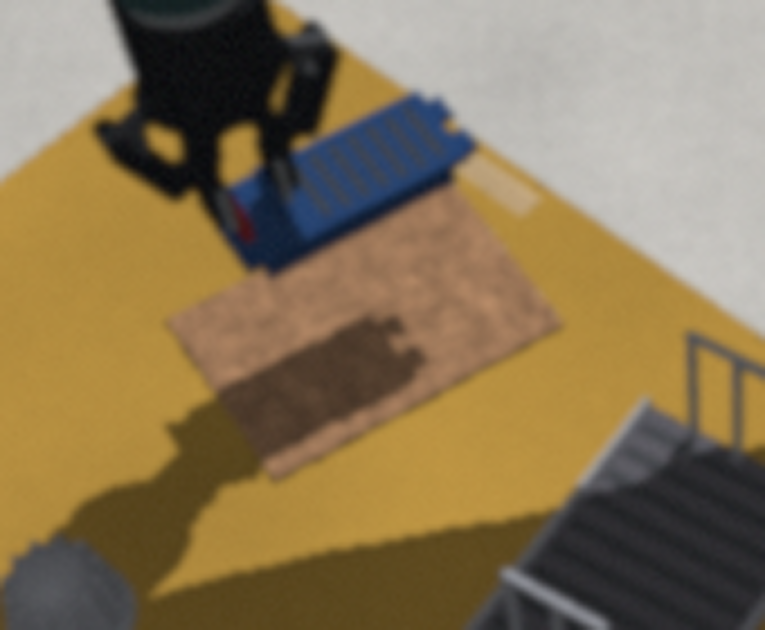

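```bash
python3 - <<'E'
from h import *
a=cams.camera_params("scene");b=cams.camera_params("side")
f=lambda u:((u[0]+.5)/4.5+150-.5,(u[1]+.5)/4.5+80-.5)
g=lambda u:((u[0]+.5)/4+210-.5,(u[1]+.5)/4+30-.5)
for n,u,v in(("skirt tab",(272,272),(402,220)),("skirt ton",(455,183),(570,253)),("tongue corner+y plate",(475,143),(603,243)),("plate ton -y",(417,93),(618,190))):
    print(n,tri((a,f(u)),(b,g(v))))
E
```

```text
skirt tab (array([ 0.55333958, -0.25682752,  0.2534585 ]), [np.float64(1.9), np.float64(1.9)])
skirt ton (array([ 0.44050116, -0.22568971,  0.254165  ]), [np.float64(0.9), np.float64(0.9)])
tongue corner+y plate (array([ 0.41854111, -0.22997805,  0.26242637]), [np.float64(1.2), np.float64(1.2)])
plate ton -y (array([ 0.41555058, -0.27743326,  0.27089338]), [np.float64(1.2), np.float64(1.2)])
```

Level to within 1 mm over the skirt's length; skirt bottom is ≈ 45 mm below the TCP, so touchdown should come at about TCP z 0.179. Lowering to just above it.

>>> apply_moves([
  [0.02, 0, 0.003, 0.015, 0, 0.003, 0.003],
  [0.02, 0, 0.003, 0.045, 0, 0.003, 0.003],
  [0.02, 0, 0.003, 0.08, 0, 0.003, 0.003],
  [0.02, 0, 0.003, 0.102, 0, 0.003, 0.003],
  [0.02, 0, 0.003, 0.109, 0, 0.003, 0.003],
])

```text
time: 7.45
position: [0.5384, -0.2827, 0.1896]
orientation: [0.99, -0.138, -0.0, 0.0]
ft_force: [-1.2, 0.0, -2.2]
finger_gap: 0.0261
```

>>> apply_moves([
  [0.02, 0, 0, 0.002, 0, 0, 0],
  [0.02, 0, 0, 0.004, 0, 0, 0],
  [0.02, 0, 0, 0.006, 0, 0, 0],
  [0.02, 0, 0, 0.008, 0, 0, 0],
  [0.02, 0, 0, 0.008, 0, 0, 0],
])

```text
time: 7.95
position: [0.5393, -0.2847, 0.1828]
orientation: [0.99, -0.139, 0.001, 0.001]
ft_force: [-0.3, -0.0, -0.9]
finger_gap: 0.0259
```

```bash
python3 - <<'E'
from h import *
st();p,a=snap("side","d9");crop(a,210,30,410,160,4,"c_d9")
st()
E
```

```text
t 7.95 p [ 0.5393 -0.2847  0.1828] rv [[0.962, -0.274, 0.002], [-0.274, -0.962, -0.002], [0.002, 0.001, -1.0]] F [-0.3 -0.  -0.9] gap 0.0259
t 8.00 p [ 0.5392 -0.2847  0.1827] rv [[0.962, -0.274, 0.001], [-0.274, -0.962, -0.002], [0.002, 0.001, -1.0]] F [-0.2 -0.3 -0.8] gap 0.0262
```

View pics/c_d9.png

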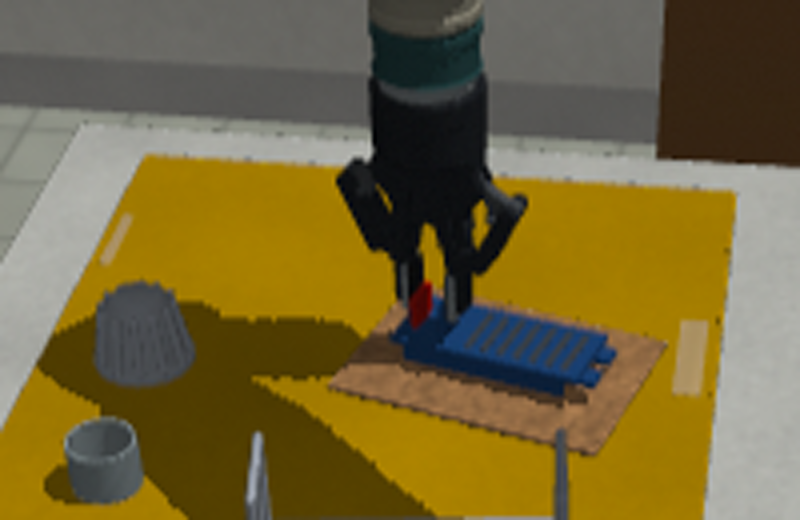

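>>> apply_moves([
  [0.02, 0, 0, 0.001, 0, 0, 0],
  [0.02, 0, 0, 0.002, 0, 0, 0],
  [0.02, 0, 0, 0.003, 0, 0, 0],
  [0.02, 0, 0, 0.004, 0, 0, 0],
  [0.02, 0, 0, 0.004, 0, 0, 0],
])

```text
time: 8.5
position: [0.539, -0.2846, 0.1789]
orientation: [0.99, -0.139, 0.001, 0.001]
ft_force: [-2.7, 1.5, 2.7]
finger_gap: 0.0262
```

```bash
python3 - <<'E'
from h import *
st();p,a=snap("side","d10");crop(a,290,90,390,150,7,"c_d10")
st()
E
```

```text
t 8.50 p [ 0.539  -0.2846  0.1789] rv [[0.962, -0.275, 0.001], [-0.275, -0.962, -0.002], [0.001, 0.001, -1.0]] F [-2.7  1.5  2.7] gap 0.0262
t 8.55 p [ 0.539  -0.2846  0.1789] rv [[0.962, -0.274, 0.001], [-0.274, -0.962, -0.002], [0.001, 0.001, -1.0]] F [-1.3 -0.3  3.2] gap 0.0262
```

View pics/c_d10.png

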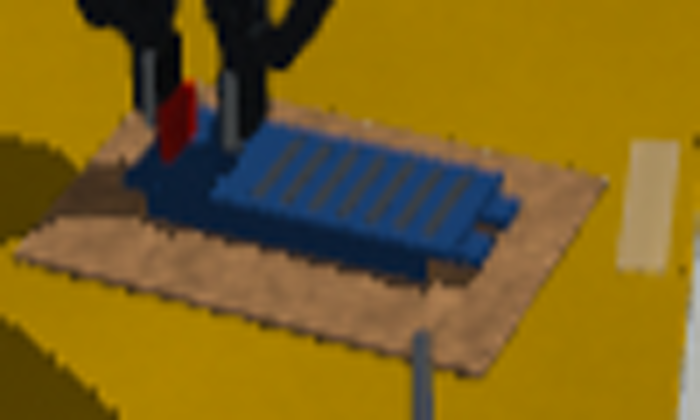

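Down flat on the mat (load has shifted to +3 N). Letting go.

>>> apply_moves([
  [0.03, 0, 0, 0, 0, 0, 0],
  [0.036, 0, 0, 0, 0, 0, 0],
  [0.044, 0, 0, 0, 0, 0, 0],
  [0.054, 0, 0, 0, 0, 0, 0],
  [0.058, 0, 0, 0, 0, 0, 0],
])

```text
time: 9.05
position: [0.5392, -0.2846, 0.1784]
orientation: [0.99, -0.139, 0.001, 0.001]
ft_force: [-1.1, 0.4, -0.9]
finger_gap: 0.0581
```

```bash
python3 - <<'E'
from h import *
st();p,a=snap("wrist","w11");crop(a,60,120,440,320,2,"c_w11");p,b=snap("side","d11");crop(b,290,80,390,150,7,"c_d11");st()
E
```

```text
t 9.05 p [ 0.5392 -0.2846  0.1784] rv [[0.962, -0.274, 0.001], [-0.274, -0.962, -0.001], [0.001, 0.001, -1.0]] F [-1.1  0.4 -0.9] gap 0.0581
t 9.15 p [ 0.5392 -0.2846  0.1784] rv [[0.962, -0.274, 0.001], [-0.274, -0.962, -0.001], [0.001, 0.001, -1.0]] F [ 0.7 -0.9  0.8] gap 0.0581
```

View pics/c_w11.png

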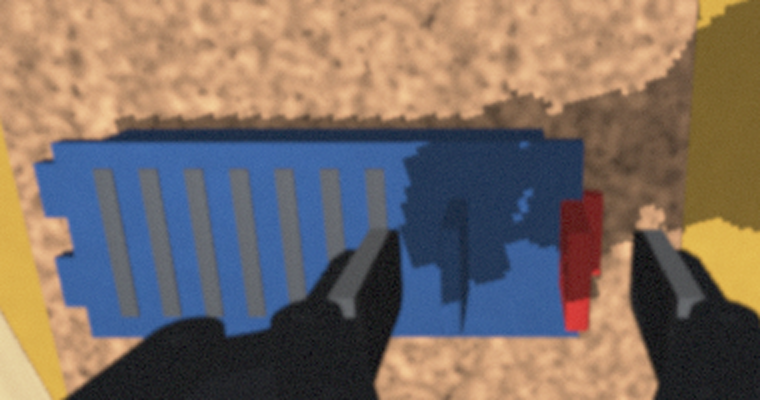

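View pics/c_d11.png

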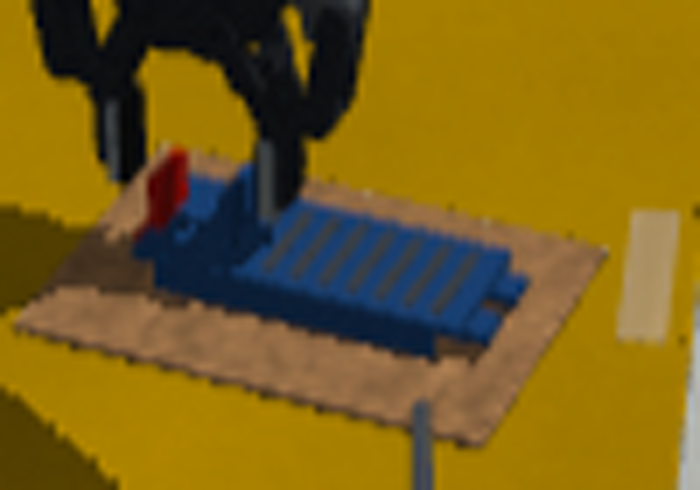

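Tab has sprung back, the cover lies flat and is released. Going straight up, then measuring it again.

>>> apply_moves([
  [0.06, 0, 0, -0.01, 0, 0, 0],
  [0.06, 0, 0, -0.045, 0, 0, 0],
  [0.07, -0.01, 0, -0.09, 0, 0, 0],
  [0.08, -0.03, 0, -0.13, 0, 0, 0],
  [0.085, -0.03, 0, -0.13, 0, 0, 0],
])

```text
time: 9.65
position: [0.5116, -0.2775, 0.3168]
orientation: [0.99, -0.139, 0.006, 0.003]
ft_force: [1.6, -1.3, -0.3]
finger_gap: 0.0848
```

```bash
python3 - <<'E'
from h import *
import time
st();p,a=snap("wrist","w12a");p,a=snap("side","d12");p0=cams.camera_params("wrist");w=cams.camera("wrist")[:,:,::-1].copy();p1=cams.camera_params("wrist")
cv2.imwrite("pics/w12.png",w);np.savez("w12.npz",**p0);print((p1["t"]-p0["t"]).round(4));crop(w,80,90,440,290,2.2,"c_w12");crop(a,280,80,390,150,7,"c_d12");st()
E
```

```text
t 9.65 p [ 0.5116 -0.2775  0.3168] rv [[0.961, -0.275, 0.011], [-0.275, -0.962, -0.009], [0.013, 0.005, -1.0]] F [ 1.6 -1.3 -0.3] gap 0.0848
[0.0017 0.0005 0.0002]
t 9.80 p [ 0.5101 -0.2762  0.3088] rv [[0.962, -0.275, 0.002], [-0.275, -0.962, -0.002], [0.002, 0.001, -1.0]] F [-0.6  0.1 -0.9] gap 0.0848
```

View pics/c_w12.png

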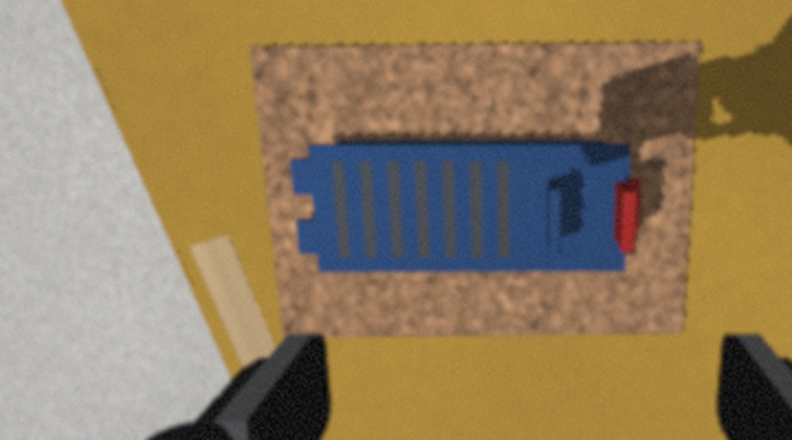

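View pics/c_d12.png

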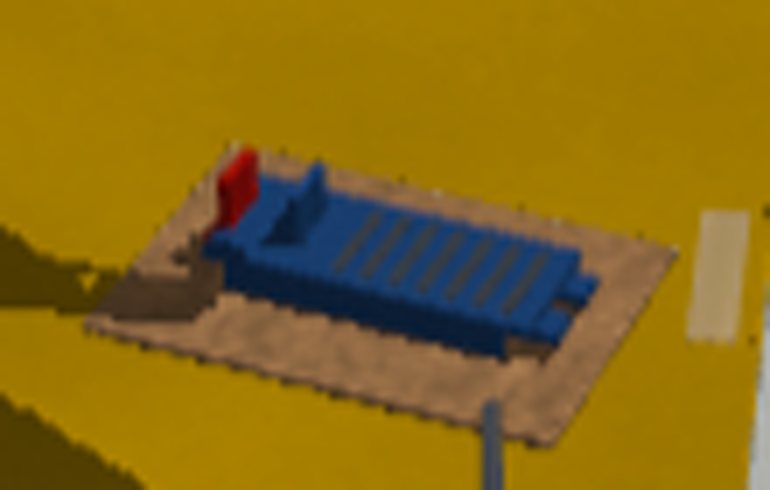

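```bash
python3 - <<'E'
from h import *
w=dict(np.load("w12.npz"));b=cams.camera_params("side")
f=lambda u:((u[0]+.5)/2.2+80-.5,(u[1]+.5)/2.2+90-.5)
g=lambda u:((u[0]+.5)/7+280-.5,(u[1]+.5)/7+80-.5)
Q=[]
for n,u,v in(("ton+",(310,144),(546,340)),("tab+",(629,144),(210,240)),("tab-",(625,270),(262,180)),("ton-",(322,270),(580,250))):
    X=plane(w,f(u),.151);Q.append(X);print(n,X.round(4),tri((w,f(u)),(b,g(v))))
Q=np.array(Q);print("c",Q.mean(0),"len",np.linalg.norm(Q[0]-Q[1]),np.linalg.norm(Q[3]-Q[2]),"wid",np.linalg.norm(Q[0]-Q[3]),np.linalg.norm(Q[1]-Q[2]))
for i,j in((0,1),(3,2)):
    d=Q[j]-Q[i];print(np.degrees(np.arctan2(d[1],d[0])))
E
```

```text
ton+ [ 0.4322 -0.2247  0.151 ] (array([ 0.42612782, -0.22619512,  0.14366399]), [np.float64(3.5), np.float64(3.5)])
tab+ [ 0.5645 -0.2627  0.151 ] (array([ 0.56246942, -0.26213214,  0.15540045]), [np.float64(1.5), np.float64(1.5)])
tab- [ 0.5493 -0.3182  0.151 ] (array([ 0.54975175, -0.31985479,  0.14640454]), [np.float64(0.1), np.float64(0.1)])
ton- [ 0.4168 -0.2799  0.151 ] (array([ 0.41589692, -0.28039845,  0.15034697]), [np.float64(0.7), np.float64(0.7)])
c [ 0.49070893 -0.27139325  0.151     ] len 0.13768392648078653 0.1378945034815059 wid 0.057286536494887214 0.05745691407253441
-16.021766003618904
-16.0916413033874
```

Cover on the mat: centre (0.4907, -0.2714), yaw -16.05°, measured 138×57.4 mm (given 140×58). Turning the tool 90° to go across its long sides.

>>> apply_moves([
  [0.085, 0, 0, 0, 0, 0, -0.14],
  [0.085, 0, 0, 0, 0, 0, -0.28],
  [0.085, 0, 0, 0, 0, 0, -0.42],
  [0.085, 0, 0, 0, 0, 0, -0.56],
  [0.085, 0, 0, 0, 0, 0, -0.7],
])

```text
time: 10.3
position: [0.5095, -0.2756, 0.3058]
orientation: [0.977, 0.212, -0.001, -0.001]
ft_force: [0.2, 0.3, 0.7]
finger_gap: 0.0847
```

>>> apply_moves([
  [0.085, 0, 0, 0, 0, 0, -0.14],
  [0.085, 0, 0, 0, 0, 0, -0.28],
  [0.085, 0, 0, 0, 0, 0, -0.42],
  [0.085, 0, 0, 0, 0, 0, -0.56],
  [0.085, 0, 0, 0, 0, 0, -0.7],
])

```text
time: 10.8
position: [0.5095, -0.2756, 0.3057]
orientation: [0.845, 0.535, -0.001, -0.001]
ft_force: [0.6, -0.6, 0.4]
finger_gap: 0.0853
```

```bash
python3 - <<'E'
from h import *
goto(.4955,-.2728,.24,73.95)
E
```

```text
t 10.80 p [ 0.5095 -0.2756  0.3057] rv [[0.429, 0.904, -0.003], [0.904, -0.429, 0.001], [-0.0, -0.003, -1.0]] F [ 0.6 -0.6  0.4] gap 0.0853
shift [-0.0035 -0.0137  0.0658] turn [-0.0029 -0.0002 -0.1627]
```

>>> apply_moves([
  [0.08, -0.001, -0.004, 0.01, -0.003, 0, -0.08],
  [0.08, -0.002, -0.008, 0.03, -0.003, 0, -0.1627],
  [0.08, -0.0035, -0.0137, 0.05, -0.003, 0, -0.1627],
  [0.08, -0.0035, -0.0137, 0.066, -0.003, 0, -0.1627],
  [0.08, -0.0035, -0.0137, 0.066, -0.003, 0, -0.1627],
])

```text
time: 11.3
position: [0.4938, -0.2716, 0.2374]
orientation: [0.801, 0.599, -0.001, -0.002]
ft_force: [0.3, 1.7, -0.6]
finger_gap: 0.0803
```

```bash
python3 - <<'E'
from h import *
p,a=snap("side","d13");p,w=snap("wrist","w13")
crop(a,270,40,410,150,5,"c_d13")
goto(.4955,-.2728,.17,73.95)
E
```

```text
t 11.40 p [ 0.4958 -0.273   0.2408] rv [[0.282, 0.959, 0.001], [0.959, -0.282, -0.001], [-0.0, 0.001, -1.0]] F [-0.2  0.5  0. ] gap 0.0797
shift [ 0.0001 -0.0004  0.0708] turn [ 0.0013  0.0002 -0.0059]
```

View pics/w13.png

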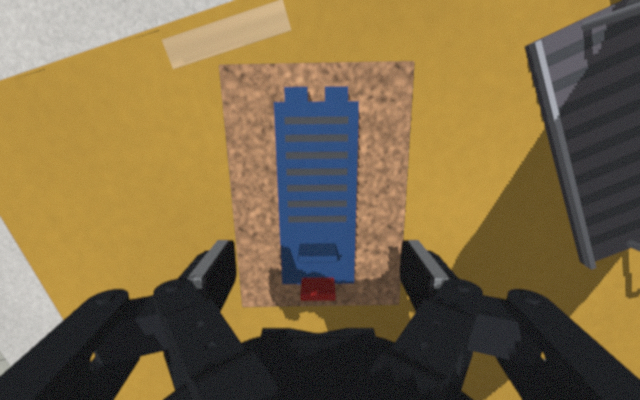

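View pics/c_d13.png

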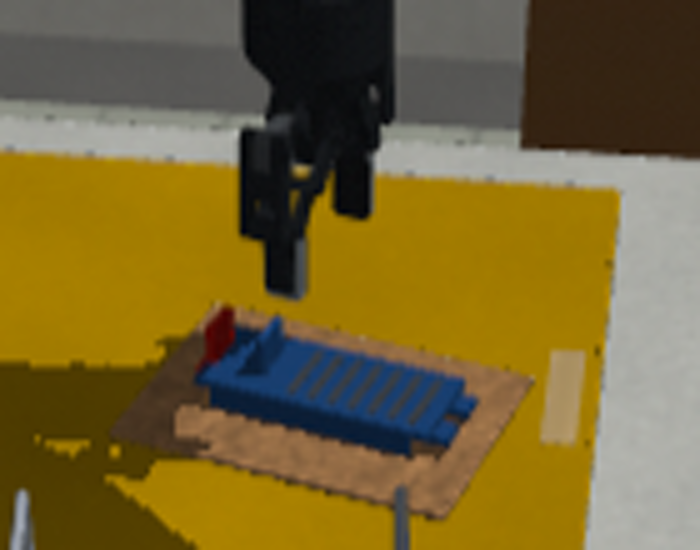

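Fingers straddle the cover symmetrically (wrist: cover x 280–358 between tips 233 and 402). Descending.

>>> apply_moves([
  [0.078, 0, 0, 0.015, 0, 0, -0.006],
  [0.078, 0, 0, 0.035, 0, 0, -0.006],
  [0.078, 0, 0, 0.055, 0, 0, -0.006],
  [0.078, 0, 0, 0.068, 0, 0, -0.006],
  [0.078, 0, 0, 0.071, 0, 0, -0.006],
])

```text
time: 11.9
position: [0.496, -0.2732, 0.17]
orientation: [0.799, 0.602, 0.0, 0.001]
ft_force: [-0.2, 0.3, -0.1]
finger_gap: 0.0777
```

```bash
python3 - <<'E'
from h import *
p,a=snap("side","d14");p,w=snap("wrist","w14")
crop(a,270,40,410,150,5,"c_d14")
p,s=snap("scene","s14");crop(s,170,70,290,200,5,"c_s14")
goto(.4955,-.2728,.157,73.95)
E
```

```text
t 12.05 p [ 0.4971 -0.2739  0.172 ] rv [[0.276, 0.961, 0.005], [0.961, -0.276, -0.003], [-0.002, 0.005, -1.0]] F [-0.2 -0.2 -0.6] gap 0.0781
shift [ 0.0007 -0.0019  0.015 ] turn [0.0053 0.0016 0.0001]
```

View pics/c_d14.png

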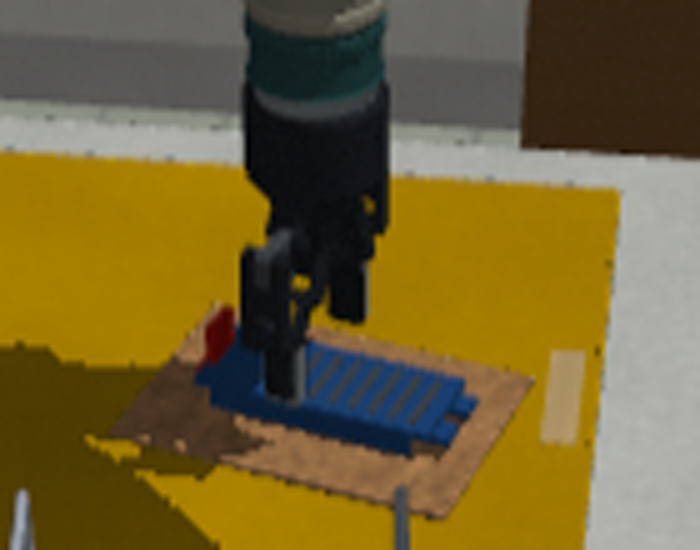

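View pics/w14.png

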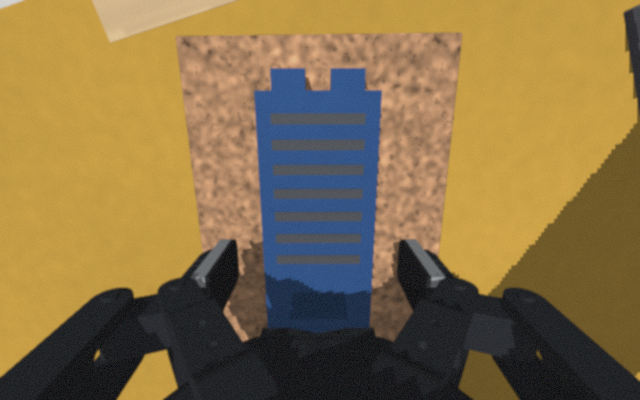

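View pics/c_s14.png

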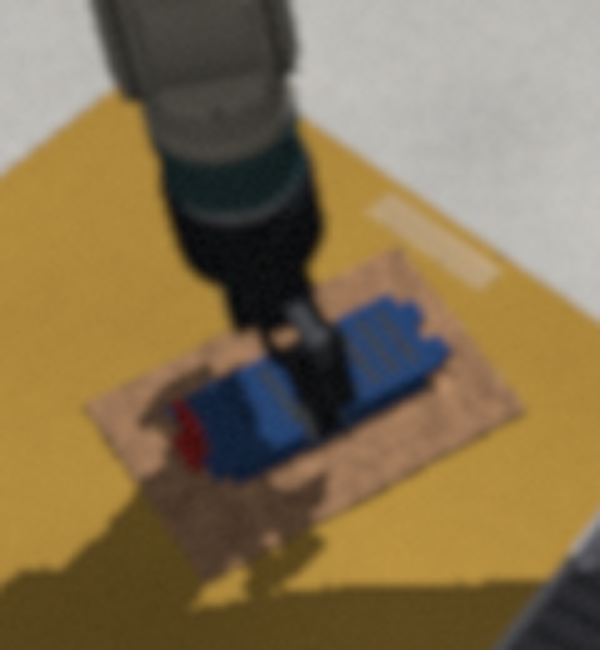

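```bash
python3 - <<'E'
from h import *
a=cams.camera_params("scene");b=cams.camera_params("side")
for du in(0,):
  X,r=tri((a,(325/5+170-.4,433/5+70-.4)),(b,(283/5+270-.4,402/5+40-.4)));print(X,r)
c,s=np.cos(np.radians(73.95)),np.sin(np.radians(73.95))
print("tip inner xy expected",.497+.039*c,-.2738+.039*s)
E
```

```text
[ 0.50927778 -0.23382503  0.15984958] [np.float64(0.8), np.float64(0.8)]
tip inner xy expected 0.5077825682835252 -0.2363201891518765
```

Tips are about 12 mm ahead of the TCP at this opening and swing forward on closing; going to TCP z 0.155 and closing partway, then fully.

>>> apply_moves([
  [0.078, 0.0005, -0.0015, 0.005, 0.004, 0.001, 0],
  [0.074, 0.0005, -0.0015, 0.01, 0.004, 0.001, 0],
  [0.07, 0.0005, -0.0015, 0.0145, 0.004, 0.001, 0],
  [0.066, 0.0005, -0.0015, 0.017, 0.004, 0.001, 0],
  [0.066, 0.0005, -0.0015, 0.017, 0.004, 0.001, 0],
])

```text
time: 12.55
position: [0.4949, -0.2725, 0.1536]
orientation: [0.799, 0.601, -0.0, -0.0]
ft_force: [-0.6, 0.3, 0.1]
finger_gap: 0.0663
```

```bash
python3 - <<'E'
from h import *
st();p,a=snap("side","d15");crop(a,290,70,390,150,7,"c_d15");st()
E
```

```text
t 12.55 p [ 0.4949 -0.2725  0.1536] rv [[0.277, 0.961, -0.001], [0.961, -0.276, 0.0], [0.0, -0.001, -1.0]] F [-0.6  0.3  0.1] gap 0.0663
t 12.60 p [ 0.4951 -0.2726  0.1539] rv [[0.276, 0.961, -0.0], [0.961, -0.276, 0.0], [-0.0, -0.0, -1.0]] F [ 1.  -0.  -0.5] gap 0.0658
```

View pics/c_d15.png

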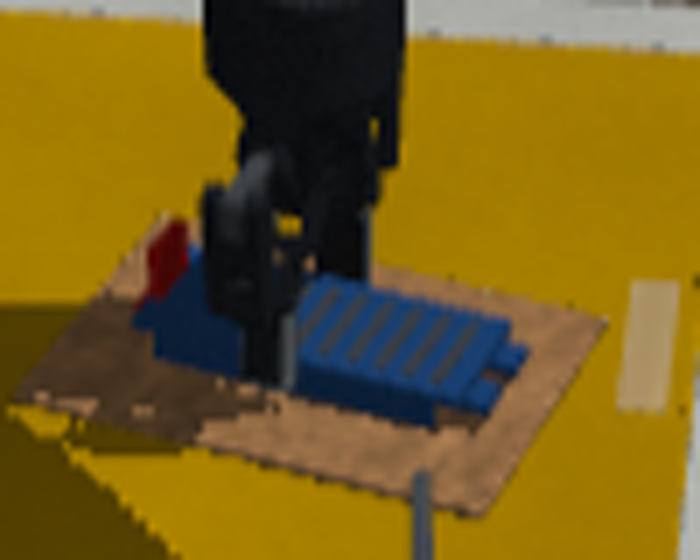

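Tips reach near the skirts' foot with no contact force. Closing on the long sides.

>>> apply_moves([
  [0.062, 0, 0, 0, 0, 0, 0],
  [0.058, 0, 0, 0, 0, 0, 0],
  [0.053, 0, 0, 0, 0, 0, 0],
  [0.048, 0, 0, 0, 0, 0, 0],
  [0.048, 0, 0, 0, 0, 0, 0],
])

```text
time: 13.1
position: [0.4956, -0.273, 0.155]
orientation: [0.799, 0.601, 0.0, 0.001]
ft_force: [-0.6, 0.4, 4.8]
finger_gap: 0.0563
```

>>> apply_moves([
  [0.048, 0, 0, -0.004, 0, 0, 0],
  [0.048, 0, 0, -0.012, 0, 0, 0],
  [0.048, 0, 0, -0.022, 0, 0, 0],
  [0.048, 0, 0, -0.032, 0, 0, 0],
  [0.048, 0, 0, -0.038, 0, 0, 0],
])

```text
time: 13.6
position: [0.4959, -0.2731, 0.1937]
orientation: [0.799, 0.601, 0.0, 0.001]
ft_force: [0.7, 0.3, -1.4]
finger_gap: 0.0562
```

```bash
python3 - <<'E'
from h import *
st();p,a=snap("side","d16");crop(a,270,50,390,150,6,"c_d16");p,w=snap("wrist","w16");p,s=snap("scene","s16");crop(s,170,70,290,200,5,"c_s16");st()
E
```

```text
t 13.60 p [ 0.4959 -0.2731  0.1937] rv [[0.276, 0.961, 0.002], [0.961, -0.276, -0.001], [-0.001, 0.002, -1.0]] F [ 0.7  0.3 -1.4] gap 0.0562
t 13.75 p [ 0.4958 -0.273   0.1931] rv [[0.276, 0.961, 0.001], [0.961, -0.276, -0.001], [-0.001, 0.002, -1.0]] F [ 0.1 -0.5 -1.4] gap 0.0563
```

View pics/c_d16.png

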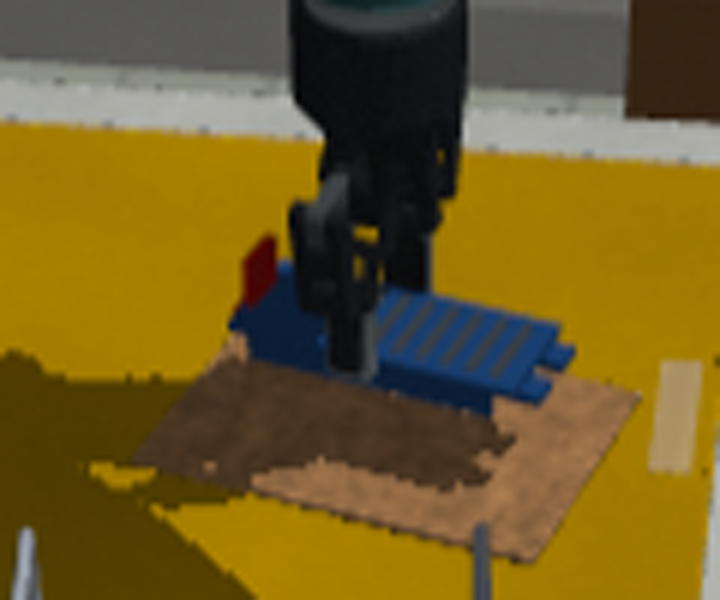

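View pics/w16.png

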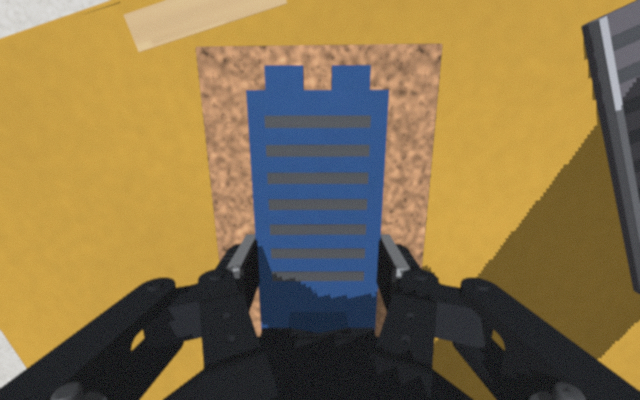

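View pics/c_s16.png

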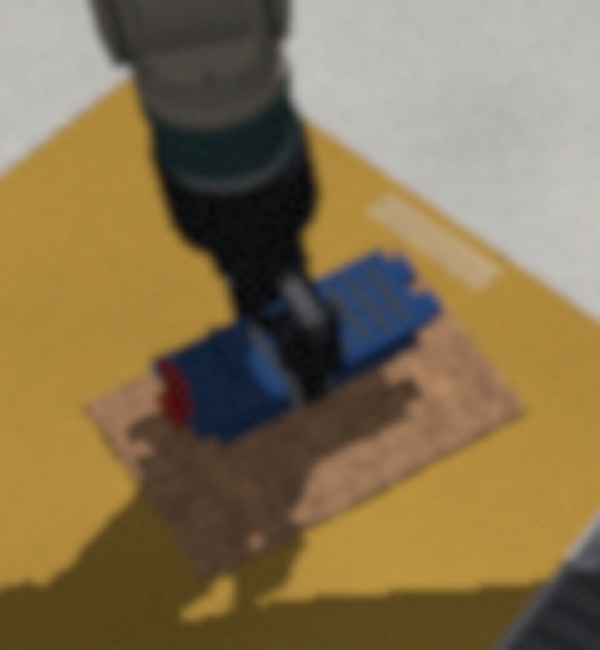

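Held level and firm (gap 56 mm). Lifting above the 0.24 m wire ends before going across.

>>> apply_moves([
  [0.048, 0, 0, -0.01, 0, 0, 0],
  [0.048, 0, 0, -0.035, 0, 0, 0],
  [0.048, 0, 0, -0.065, 0, 0, 0],
  [0.048, 0, 0, -0.1, 0, 0, 0],
  [0.048, 0, 0, -0.127, 0, 0, 0],
])

```text
time: 14.25
position: [0.4954, -0.2728, 0.3215]
orientation: [0.799, 0.601, 0.0, 0.001]
ft_force: [0.8, -0.4, -1.8]
finger_gap: 0.0564
```

```bash
python3 -c "
from h import *
goto(.516,-.017,.32,98.7)"
```

```text
t 14.25 p [ 0.4954 -0.2728  0.3215] rv [[0.276, 0.961, 0.001], [0.961, -0.276, -0.001], [-0.001, 0.002, -1.0]] F [ 0.8 -0.4 -1.8] gap 0.0564
shift [ 0.2515 -0.051   0.0013] turn [ 0.0014  0.001  -0.4319]
```

>>> apply_moves([
  [0.048, 0.02, -0.004, 0, 0, 0, -0.04],
  [0.048, 0.055, -0.011, 0, 0, 0, -0.11],
  [0.048, 0.095, -0.019, 0, 0, 0, -0.18],
  [0.048, 0.135, -0.027, 0, 0, 0, -0.26],
  [0.048, 0.17, -0.034, 0, 0, 0, -0.32],
])

```text
time: 14.75
position: [0.5092, -0.0981, 0.3194]
orientation: [0.692, 0.722, 0.0, -0.0]
ft_force: [0.5, 0.1, -1.9]
finger_gap: 0.0561
```

```bash
python3 -c "
from h import *
goto(.516,-.017,.32,98.7)"
```

```text
t 14.75 p [ 0.5092 -0.0981  0.3194] rv [[-0.043, 0.999, -0.0], [0.999, 0.043, 0.0], [0.0, -0.0, -1.0]] F [ 0.5  0.1 -1.9] gap 0.0561
shift [ 0.0807  0.0102 -0.0005] turn [ 0.     -0.0002 -0.1091]
```

>>> apply_moves([
  [0.048, 0.025, 0.003, 0, 0, 0, -0.04],
  [0.048, 0.05, 0.006, 0, 0, 0, -0.08],
  [0.048, 0.07, 0.009, 0, 0, 0, -0.109],
  [0.048, 0.0805, 0.0102, 0, 0, 0, -0.109],
  [0.048, 0.0805, 0.0102, 0, 0, 0, -0.109],
])

```text
time: 15.25
position: [0.5165, -0.0182, 0.3193]
orientation: [0.652, 0.758, -0.0, 0.0]
ft_force: [0.6, -0.7, -2.0]
finger_gap: 0.0562
```

```bash
python3 - <<'E'
from h import *
p,a=snap("side","d17");crop(a,220,40,400,220,4,"c_d17");p,s=snap("scene","s17");crop(s,200,70,370,260,3.5,"c_s17");
p0=cams.camera_params("wrist");w=cams.camera("wrist")[:,:,::-1].copy();np.savez("w17.npz",**p0);cv2.imwrite("pics/w17.png",w)
goto(.516,-.017,.32,98.7)
E
```

```text
t 15.40 p [ 0.5166 -0.0198  0.3192] rv [[-0.147, 0.989, -0.0], [0.989, 0.147, -0.001], [-0.001, -0.0, -1.0]] F [ 0.2  0.2 -1.5] gap 0.0565
shift [ 0.0029 -0.0001 -0.0008] turn [-0.0002  0.0008 -0.004 ]
```

View pics/c_d17.png

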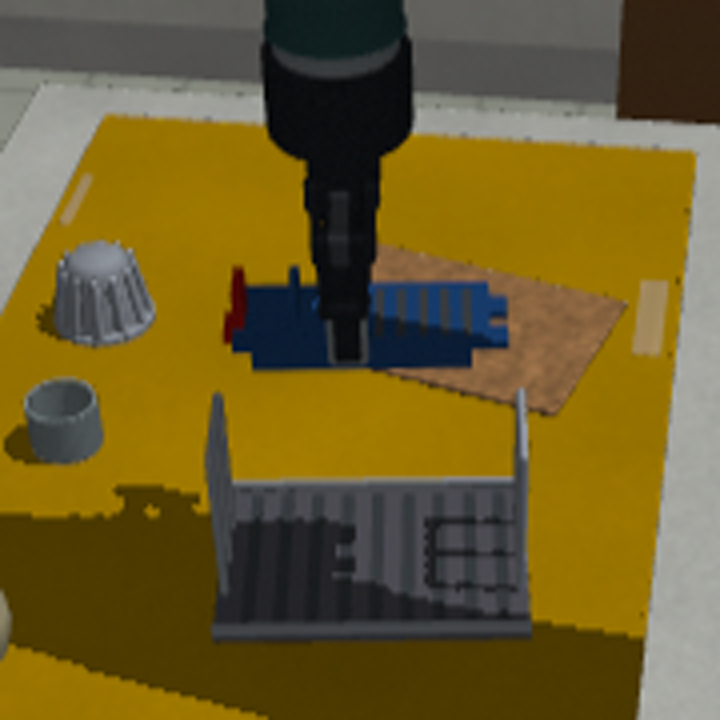

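View pics/c_s17.png

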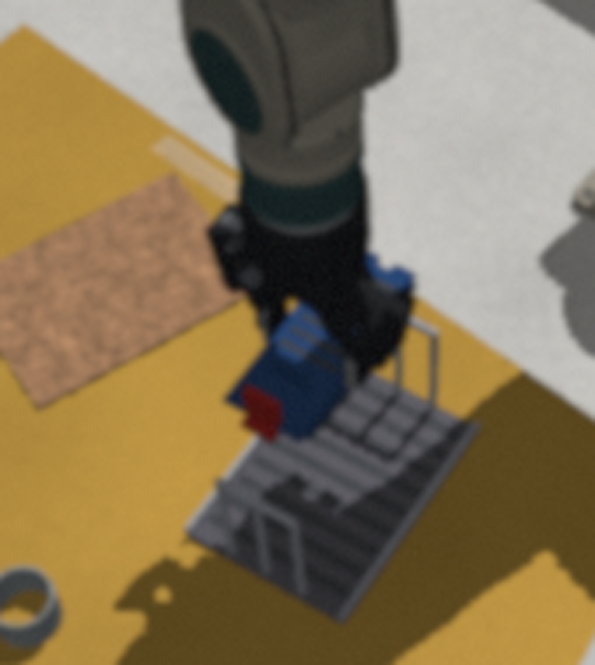

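View pics/w17.png

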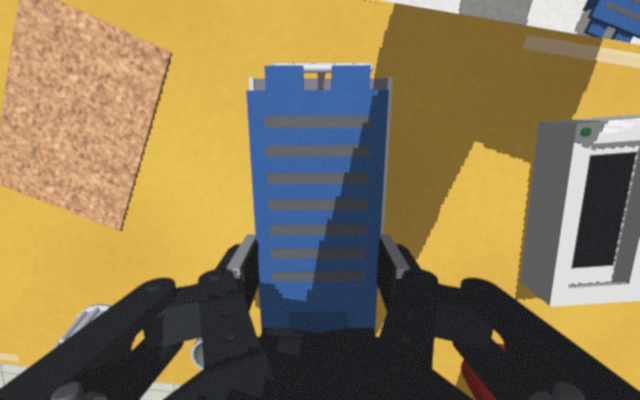

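```bash
python3 - <<'E'
from h import *
a=cams.camera_params("scene");b=cams.camera_params("side")
f=lambda u:((u[0]+.5)/3.5+200-.5,(u[1]+.5)/3.5+70-.5)
g=lambda u:((u[0]+.5)/4+220-.5,(u[1]+.5)/4+40-.5)
for n,u,v in(("+x+y",(343,608),(215,627)),("-x+y",(476,425),(530,624)),("+x-y",(190,530),(231,481))):
    print(n,tri((a,f(u)),(b,g(v))),plane(a,f(u),.142),plane(b,g(v),.142))
print("-x-y side",plane(b,g((518,479)),.142))
# wire tops at .24: side
print("+x wire top -y,+y?",plane(b,g((217,395)),.24),"-x",plane(b,g((521,392)),.24), "scene +x", plane(a,f((222,482)),.24),plane(a,f((298,523)),.24),"-x +yend",plane(a,f((437,332)),.24))
# wires in rack coords if centre (510,-17) yaw 8.7
R=Ro.from_euler("z",8.7,degrees=True).as_matrix()[:2,:2]
for q in((88,33),(88,-33),(-88,33),(-88,-33)): print(q,(np.array([.510,-.017])+R@np.array(q)/1000).round(4))
# bottom of the held cover: skirt bottom +y corners side/scene
print(plane(b,g((252,367)),.298),plane(b,g((471,365)),.298))
E
```

```text
+x+y (array([0.58882283, 0.05998856, 0.14313774]), [np.float64(2.8), np.float64(2.8)]) [0.5862322 0.0574143 0.142    ] [0.59061085 0.06183831 0.142     ]
-x+y (array([0.40825573, 0.0324741 , 0.13953995]), [np.float64(0.4), np.float64(0.4)]) [0.40986311 0.03368747 0.142     ] [0.4077517  0.03454828 0.142     ]
+x-y (array([ 0.61061104, -0.06717145,  0.14379605]), [np.float64(1.1), np.float64(1.1)]) [ 0.61090193 -0.06711817  0.142     ] [ 0.61071973 -0.07049457  0.142     ]
-x-y side [ 0.4303973 -0.096278   0.142    ]
+x wire top -y,+y? [ 0.60206353 -0.0320625   0.24      ] -x [ 0.42561593 -0.05785194  0.24      ] scene +x [ 0.60163075 -0.03176009  0.24      ] [0.59188663 0.02746103 0.24      ] -x +yend [ 4.16768584e-01 -2.63296225e-06  2.40000000e-01]
(88, 33) [0.592  0.0289]
(88, -33) [ 0.602  -0.0363]
(-88, 33) [0.418  0.0023]
(-88, -33) [ 0.428  -0.0629]
[0.56633397 0.01478159 0.298     ] [ 0.44755319 -0.00237205  0.298     ]
```

Rack re-measured: wire tops and rims match centre ≈ (0.510, -0.0165), yaw 8.7°, and the held cover lines up with about 7–8 mm at each end. Lowering between the wire ends.

>>> apply_moves([
  [0.048, 0.003, 0, 0.01, 0, 0, -0.004],
  [0.048, 0.003, 0, 0.03, 0, 0, -0.004],
  [0.048, 0.003, 0, 0.055, 0, 0, -0.004],
  [0.048, 0.003, 0, 0.078, 0, 0, -0.004],
  [0.048, 0.003, 0, 0.09, 0, 0, -0.004],
])

```text
time: 15.9
position: [0.5144, -0.0165, 0.2262]
orientation: [0.651, 0.759, -0.001, -0.002]
ft_force: [-0.5, -0.4, -1.9]
finger_gap: 0.056
```

```bash
python3 - <<'E'
from h import *
p,a=snap("side","d18");crop(a,250,60,380,210,5,"c_d18")
goto(.5165,-.017,.163,98.7)
E
```

```text
t 15.95 p [ 0.5137 -0.0163  0.225 ] rv [[-0.151, 0.988, -0.006], [0.988, 0.151, 0.001], [0.002, -0.006, -1.0]] F [-0.1  0.2 -4. ] gap 0.0561
shift [-0.0012  0.003   0.062 ] turn [-0.0061 -0.0016  0.0001]
```

View pics/c_d18.png

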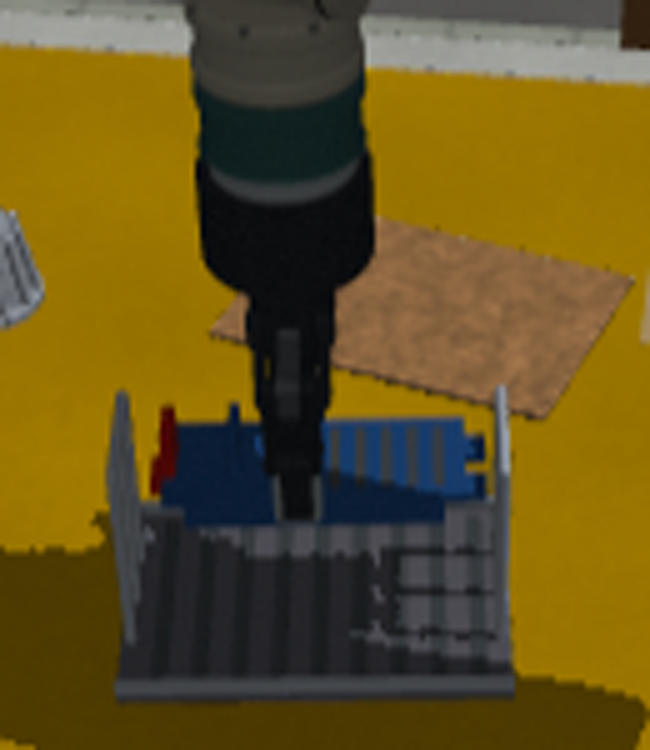

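>>> apply_moves([
  [0.048, 0, 0.001, 0.01, 0, 0, 0],
  [0.048, 0, 0.001, 0.025, 0, 0, 0],
  [0.048, 0, 0.001, 0.042, 0, 0, 0],
  [0.048, 0, 0.001, 0.054, 0, 0, 0],
  [0.048, 0, 0.001, 0.056, 0, 0, 0],
])

```text
time: 16.45
position: [0.5165, -0.0159, 0.172]
orientation: [0.651, 0.759, -0.001, -0.001]
ft_force: [0.3, -0.5, -1.4]
finger_gap: 0.0564
```

>>> apply_moves([
  [0.048, 0, 0, 0.002, 0, 0, 0],
  [0.048, 0, 0, 0.004, 0, 0, 0],
  [0.048, 0, 0, 0.006, 0, 0, 0],
  [0.048, 0, 0, 0.008, 0, 0, 0],
  [0.048, 0, 0, 0.008, 0, 0, 0],
])

```text
time: 16.95
position: [0.5171, -0.016, 0.1651]
orientation: [0.651, 0.759, -0.0, 0.0]
ft_force: [-0.5, -0.2, -2.3]
finger_gap: 0.0565
```

```bash
python3 - <<'E'
from h import *
p,a=snap("side","d19");crop(a,250,90,380,210,5.5,"c_d19");p,s=snap("scene","s19");crop(s,230,130,360,260,5,"c_s19")
goto(.5165,-.017,.157,98.7)
E
```

```text
t 17.05 p [ 0.5172 -0.016   0.1653] rv [[-0.152, 0.988, 0.0], [0.988, 0.152, -0.0], [-0.0, 0.0, -1.0]] F [-0.2  0.6 -1.6] gap 0.0563
shift [-0.0009 -0.0009  0.0083] turn [0.0003 0.0003 0.0011]
```

View pics/c_d19.png

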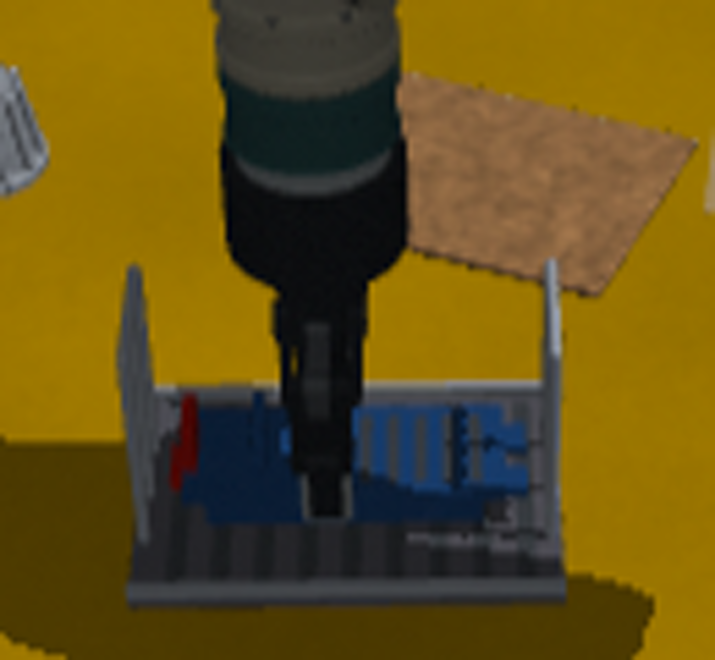

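View pics/c_s19.png

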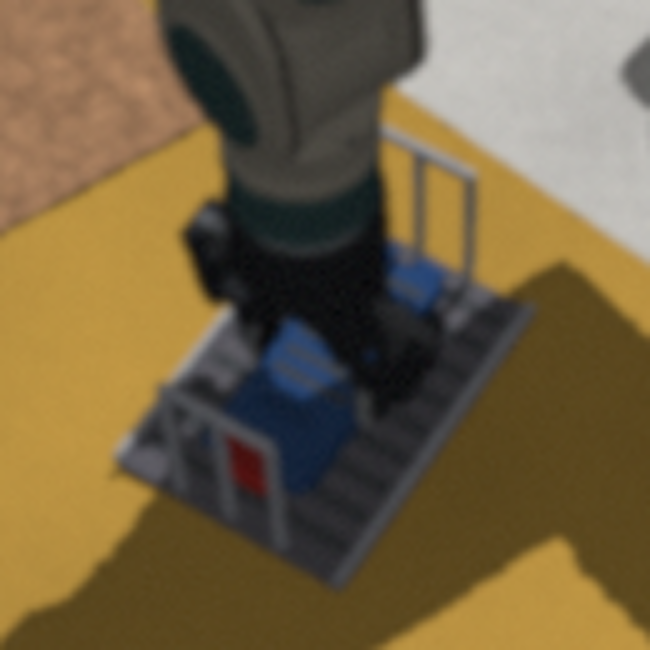

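Between the ends and clear, with no contact yet. Lowering the last 8–9 mm slowly.

>>> apply_moves([
  [0.048, 0, 0, 0.002, 0, 0, 0],
  [0.048, 0, 0, 0.004, 0, 0, 0],
  [0.048, 0, 0, 0.0055, 0, 0, 0],
  [0.048, 0, 0, 0.007, 0, 0, 0],
  [0.048, 0, 0, 0.007, 0, 0, 0],
])

```text
time: 17.55
position: [0.5169, -0.016, 0.1578]
orientation: [0.651, 0.759, -0.0, -0.0]
ft_force: [0.2, 0.3, -1.6]
finger_gap: 0.0561
```

>>> apply_moves([
  [0.048, 0, 0, 0.001, 0, 0, 0],
  [0.048, 0, 0, 0.0015, 0, 0, 0],
  [0.048, 0, 0, 0.002, 0, 0, 0],
  [0.048, 0, 0, 0.0025, 0, 0, 0],
  [0.048, 0, 0, 0.0025, 0, 0, 0],
])

```text
time: 18.05
position: [0.5172, -0.016, 0.1569]
orientation: [0.651, 0.759, 0.0, 0.0]
ft_force: [-2.9, -0.1, 6.8]
finger_gap: 0.056
```

Contact at TCP 0.157 as expected (force -1.6 → +6.8 N): the cover is down. Releasing.

>>> apply_moves([
  [0.057, 0, 0, 0, 0, 0, 0],
  [0.06, 0, 0, 0, 0, 0, 0],
  [0.066, 0, 0, 0, 0, 0, 0],
  [0.074, 0, 0, 0, 0, 0, 0],
  [0.076, 0, 0, 0, 0, 0, 0],
])

```text
time: 18.55
position: [0.5172, -0.016, 0.1555]
orientation: [0.651, 0.759, -0.0, 0.0]
ft_force: [0.4, 0.5, 0.3]
finger_gap: 0.0766
```

```bash
python3 - <<'E'
from h import *
st();p,w=snap("wrist","w20");st()
E
```

```text
t 18.55 p [ 0.5172 -0.016   0.1555] rv [[-0.152, 0.988, 0.0], [0.988, 0.152, -0.0], [-0.0, 0.0, -1.0]] F [0.4 0.5 0.3] gap 0.0766
t 18.60 p [ 0.5172 -0.016   0.1555] rv [[-0.152, 0.988, 0.0], [0.988, 0.152, -0.0], [-0.0, -0.0, -1.0]] F [ 0.2 -0.2  0.5] gap 0.0758
```

View pics/w20.png

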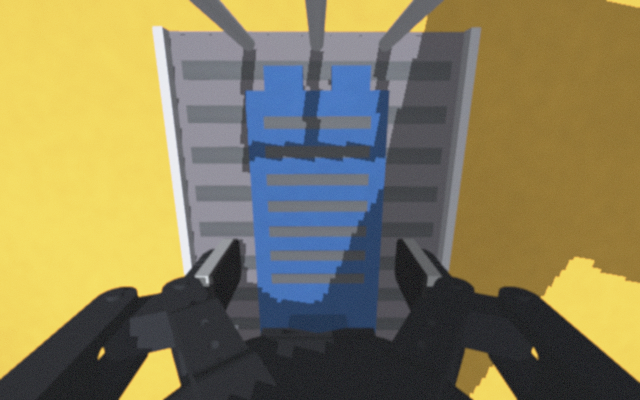

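Released; both fingers stand clear of the cover. Going straight up.

>>> apply_moves([
  [0.076, 0, 0, -0.006, 0, 0, 0],
  [0.076, 0, 0, -0.025, 0, 0, 0],
  [0.076, 0, 0, -0.06, 0, 0, 0],
  [0.076, 0, 0, -0.1, 0, 0, 0],
  [0.076, 0, 0, -0.14, 0, 0, 0],
])

```text
time: 19.1
position: [0.5167, -0.0159, 0.2972]
orientation: [0.651, 0.759, -0.0, -0.0]
ft_force: [0.7, -0.4, 0.1]
finger_gap: 0.0759
```

>>> apply_moves([
  [0.076, 0, 0, -0.02, 0, 0, 0],
  [0.076, 0, -0.02, -0.05, 0, 0, 0],
  [0.076, 0, -0.05, -0.06, 0, 0, 0],
  [0.076, 0, -0.06, -0.06, 0, 0, 0],
  [0.076, 0, -0.06, -0.06, 0, 0, 0],
])

```text
time: 19.6
position: [0.4571, -0.0252, 0.3561]
orientation: [0.651, 0.759, 0.0, 0.001]
ft_force: [0.1, 0.1, -0.9]
finger_gap: 0.0761
```

```bash
python3 - <<'E'
from h import *
st();p,a=snap("side","d21");crop(a,250,90,380,210,5.5,"c_d21");p,s=snap("scene","s21")
p0=cams.camera_params("wrist");w=cams.camera("wrist")[:,:,::-1].copy();np.savez("w21.npz",**p0);cv2.imwrite("pics/w21.png",w);st()
E
```

```text
t 19.60 p [ 0.4571 -0.0252  0.3561] rv [[-0.152, 0.988, 0.001], [0.988, 0.152, -0.0], [-0.001, 0.001, -1.0]] F [ 0.1  0.1 -0.9] gap 0.0761
t 19.75 p [ 0.4581 -0.025   0.3546] rv [[-0.152, 0.988, -0.001], [0.988, 0.152, 0.0], [0.0, -0.001, -1.0]] F [-0.1 -0.6 -0.5] gap 0.0758
```

View pics/c_d21.png

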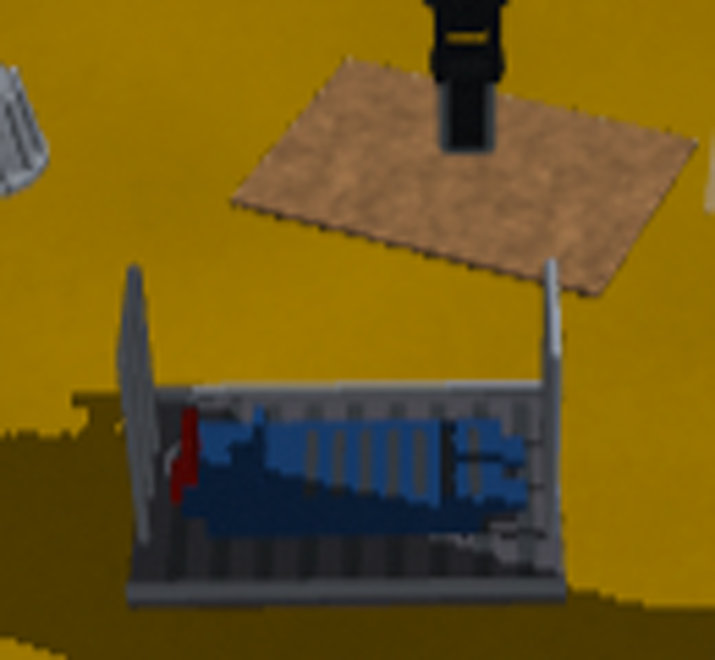

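View pics/w21.png

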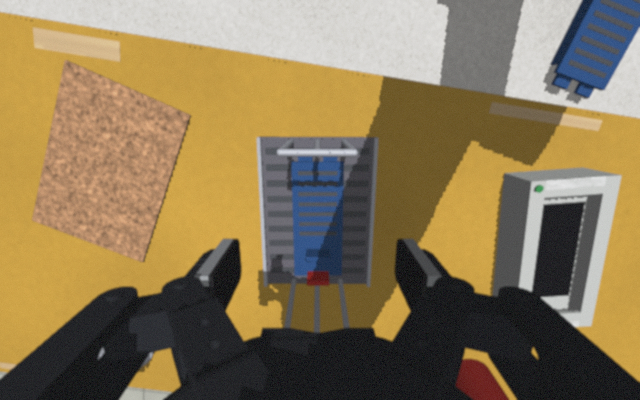

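View pics/s21.png

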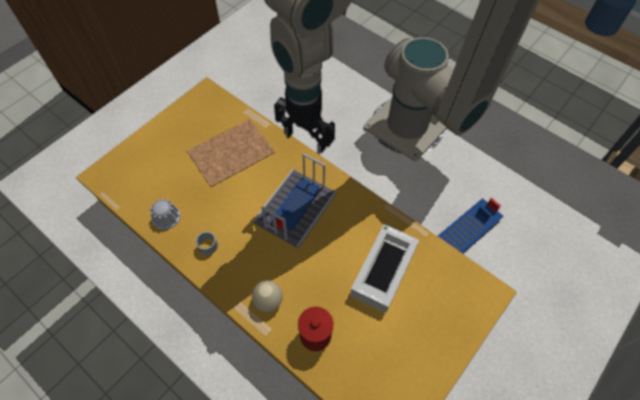

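The cover lies flat in the rack between the ends, right way up, and the other things stand at the same pixels as at the start. One numeric check, then I'll hand in.

```bash
python3 - <<'E'
from h import *
b=cams.camera_params("side")
g=lambda u:((u[0]+.5)/5.5+250-.5,(u[1]+.5)/5.5+90-.5)
t,q=plane(b,g((190,515)),.153)[:2],plane(b,g((495,503)),.153)[:2]  # plate +y corners
c,s=np.cos(np.radians(8.7)),np.sin(np.radians(8.7)); R=np.array([[c,s],[-s,c]])
for n,X in(("tab+",t),("ton+",q)): print(n,X.round(4),"rack frame mm",(1000*R@(X-[.510,-.0165])).round(1))
for n in("scene","side"):
    A=cv2.imread("pics/%s.png"%("s1" if n=="scene" else "d1"));B=cv2.imread("pics/%s.png"%("s21" if n=="scene" else "d21"))
    print(n)
    for nm,(x,y) in({"timer":(267,296),"tin":(316,328),"ring":(206,244),"mould":(164,214)} if n=="scene" else {"timer":(204,197),"tin":(189,234)}).items():
        T=A[y-15:y+16,x-15:x+16];r=cv2.matchTemplate(B[y-25:y+26,x-25:x+26],T,cv2.TM_CCOEFF_NORMED);_,v,_,l=cv2.minMaxLoc(r);print(nm,round(v,3),(l[0]-10,l[1]-10))
print(job.job_done()); st()
E
```

```text
tab+ [0.5718 0.0252] rack frame mm [67.4 31.9]
ton+ [4.42e-01 1.00e-04] rack frame mm [-64.7  26.7]
scene
timer 0.928 (0, 1)
tin 0.648 (1, 0)
ring 0.999 (0, 0)
mould 0.999 (0, 0)
side
timer 0.921 (0, 0)
tin 0.279 (0, 0)
the job is handed in; nothing more can be done
None
the job is handed in; nothing more can be done
```

The job is done and handed in at about 20 s on the robot's clock, well under the 69 s limit. I squeezed the tab, pivoted the cover 25° about its tongue end and drew it out. I laid it flat on the mat and let go. Then I took it afresh across its long sides and lowered it into the rack, letting go only after contact (the vertical force went from -1.6 to +6.8 N).

**Last checks:**
- **Cover in the rack:** The side, scene and wrist pictures show it flat, right way up and clear of both wire ends. A rough corner reading puts it about 1 mm off the middle along the rack, within a few millimetres across it, and turned about 2° from the rack's axis. The tool's own heading when it let go was within a degree.
- **Other things:** The napkin ring and jelly mould matched their earlier pictures with no shift. The timer and sugar tin showed no more than 1 pixel of shift. Their match scores were lower (timer 0.92–0.93, tin 0.65 and 0.28) because the comparison picture had the arm's shadow across them; the tin's low score in the side view means that check proves little. The arm never came near either one.
- **Forces:** The largest wrist force I read was about 10 N.
- **One disagreement:** When the tab was squeezed, the tool was pushed up about 3 mm with 8.7 N. This was most likely the finger pads swinging forward as they closed, and it had no further effect.

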